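# Close the floating-hinge toastie grill and set it to preheat

### The job

Get the toastie grill preheating: swing its open lid down without slamming it and press it, never with brute force, until lid and base meet rim to rim with no gap at any of the four corners. Turn the heat wheel on the deck until the broad rib on its rim stands at the fixed pointer behind it. Leave the things around the grill where they are.

Things in the scene. Friction and masses are not known exactly. Their poses are not given: they have to be found in the camera images.
- grill: Steel base of a toasted-sandwich grill, fixed. Origin 0 to 8 mm above the counter (screw feet), under the middle of its cooking part; x runs from front (handle side, near the robot) to rear (hinge side), y left, z up. Cooking part 225 (x) by 230 (y) mm with a level rim at z = 70 mm. At its right a black control deck, x -112 to +57, y -115 to -240, also 70 mm high.
- lid (a joint): Opening angle of the lid (rad) about the hinge at its rear: 0 parallel to the base, grows as it opens, stop at 1.5. Stiff hinge: the lid (0.6 kg) stays at any angle, 2 to 8 N on the handle swing it; slamming is over 3 rad/s. Lid from the hinge axis when shut: steel rim part x -218 to -6, z -10 to +14 mm, 230 wide; black top x -206 to -18, y -102 to +102, flat, at z +42.
- lid_arms: The floating hinge that carries the lid: two arms at y +85 and -85 mm, riding in stiff upright slots behind the base. Origin on the hinge axis midway; home at x +108, z 80 mm of the grill. Each arm may stand up to 15 mm high by itself and sinks only when pushed: 15 to 23 N down on the lid's top near that rear corner, until it meets the base firmly. It stays down. Over 45 N on the lid breaks it.
- lid_handle (a point): Middle of the lid's handle: black round bar, 18 mm thick, 120 mm long along y, on two arms 50 mm to each side, 32 mm ahead of the lid's front edge (x -250, z +10 mm from the hinge axis when shut). Axes as the lid's: z out of its top. It stands in the air while the lid is open; its outer side, away from the robot, can be hooked or pushed.
- lid_front_left (a point): Underside of the lid's rim near its front left corner (x -208, y +100, z -10 mm from the hinge axis when shut). Home: on the base's rim, 70 mm above the grill's origin.
- lid_front_right (a point): The same near the front right corner (y -100).
- lid_rear_left (a point): The same near the rear left corner (x -16, y +100).
- lid_rear_right (a point): The same near the rear right corner (x -16, y -100).
- wheel (a joint): Turn of the heat wheel (rad), growing clockwise seen from above, 0 (off) to the stop at 2.5. The fixed white pointer stands behind the wheel (+x of the grill). Small ribs on the wheel's rim pass it at 0, 0.5, 1.0, 2.0, 2.5; the broad, longer rib (8 mm wide) stands at it at 1.5. Light friction (0.06 N m); stays where left.
- wheel_top (a point): Centre of the top of the heat wheel: a black upright fluted grip 51 mm across and 26 mm tall on a skirt 70 mm across. Top at 103 mm, upper side of the skirt at 77 mm, top of the pointer at 79 mm above the grill's origin. Axis vertical, at x = -30, y = -178 mm of the grill.
- mug: White mug 84 mm across, 95 mm tall, holding teaspoons (150 mm high in all); bystander left of the grill. Origin under its middle.
- jar: Amber glass jar with black cap, 72 mm across, 110 mm tall; bystander left of the grill, farther back. Origin under its middle.
- mill: Steel pepper mill, 52 mm across, 90 mm tall; bystander right of the control deck. Origin under its middle.
- dishes: Stack of small square black portion dishes, 77 mm wide, 36 mm tall; bystander in front of the control deck. Origin under its middle.

How it is judged:
By the outcome, as a careful person would: the job done as asked, in the order asked, and still so for the second after the job is handed in, with the robot touching nothing.
It also fails if it takes over 72 s, if anything falls off the work surface, if the arm or the gripper's body presses on something with over 40 N, if the wrist force passes 120 N, or if a joint passes its speed limit or range.

### The arm

A 6-joint arm with a two-finger parallel gripper is mounted at the origin on the work surface. World frame = base frame: x ahead of the robot, y to its left, z up, the work surface at z = 0. Lengths are in mm, angles in rad, forces in N, time in s.
With the tool pointing down it reaches from about 400 to 925 mm from the base axis. Payload 12.5 kg.
Tool frame: the origin (TCP) lies midway between the tips of the shut fingers; the grasp point (between the pads) lies 19 mm behind it; z points along the fingers, y is the direction in which the jaws open and shut (so a half turn about z gives the same grasp; the last joint's range is limited). The gripper opens to 95 mm and grips with 3 to 60 N. Pads are 20 mm wide; open, the fingers measure 119 mm over their backs; the gripper's body (75 mm by 180 mm) begins 59 mm behind the grasp point.
Start: joints at [1.147, 0.491, 1.559, -0, 1.092, -0.106], TCP at [195.282, 593.727, 214.661] pointing down, gripper open.
Joint ranges: [-3.1, 3.1], [-0.84, 2.19], [0.05, 2.79], [-1.13, 4.28], [0.06, 2.93], [-2.69, 2.69]. Speed limits (rad/s): [2.22, 2.22, 2.79, 3.14, 3.14, 3.14].

### API

Orientations are given as [roll, pitch, yaw] about the fixed x, y, z axes, in that order (R = Rz(yaw) Ry(pitch) Rx(roll)).
In Python, from cell import env gives the robot as it stands.
- The arm moves only by the tool drive_tool, never from a script. Its argument "increments" is a list of rows, each a list of 2 entries, a list of its own where there are three numbers: the shift along the tool's x, y, z as a fraction of full scale, then the turn, a rotation vector about the tool's x, y, z as a fraction of full scale. In form: [[[x, y, z], [ax, ay, az]], ...]. A call has 1 to 5 rows; each row shifts and turns the commanded pose from where the row before left it, along the tool's axes as they then stand; what a row does not reach is not made up. Full scale, the value 1, is 30 mm for a shift and 0.08 rad for a turn. A row lasts 1/12 s, in which the tool goes at most 41.7 mm and 7.16 degrees, less where a joint would pass 70% of its speed; a pose out of reach is approached as far as the arm can. A call with a number of a shift or a turn outside -1 to 1 is refused whole. A call with a gripper value outside its range is refused whole. "jaw" is the opening, from -1 (shut) to 1 (fully open), so that 0 is half open, set as the call begins (left out, the last holds). The fingers move at their own pace and stop on an object; the grip force is fixed at half the most. Time passes only in rows, so rows that do not move let the fingers close. It gives the time, the measured TCP pose, the force and the opening at its end, in the units of the state.
- env.state(): the state, without advancing time (a new reading comes with each control period).
- env.read_camera(name): name is "side" or "top"; returns a dict with "pixels" (420x560x3 uint8, blue, green, red), "vertical_fov" (degrees; the focal length in pixels is half the picture's height over the tangent of half this angle, whatever the lens; pixels are square), "cx", "cy" (the principal point, pixels), "world_to_cam" (4x4, takes a point from world to camera coordinates). Camera axes: x right, y down, z forward; pixel columns grow to the right and rows downward; lengths in mm; the calibration is good to about 2 mm. A picture is of the moment at which its call begins. There is no depth.
- env.job_done(): hands the job in, once; it reports no verdict.
Trained networks look in a picture, given as the dict that the camera call returned (one of the last four; its "shot" number tells which), for a name from the list of things; names that differ only in an ending like _2 or _b are one class to them, and where a whole thing is asked for, a point or a joint stands for the part that bears it (a point fixed in the world has none). Each returns a list of dicts, best first, with "score" (0 to 1); they miss things now and then, are a little off and sometimes report something else, mostly with a low value. They report only what shows in the picture. A call takes as long as a camera call.
- env.boxes_of(target, picture): "point" ([x, y, z] in mm, in world coordinates, good to about 4 mm: the middle of the surface that is visible of it).
- env.tip_of(target, picture): "point" ([x, y, z] in mm, in world coordinates, good to about 4 mm: a listed point, or the origin of a listed thing).
The state is a dict: "t": time; "joints": joint angles; "qvel": joint speeds; "tau": joint torques, N m; "eef_pos": TCP position; "tcp_rot": TCP orientation; "ft_force": force on the tool from outside, world axes, zero at the start; "moment": the same for the moment, N m; "opening": opening from 0.0 (shut) to 1.0 (fully open).
Only numpy, scipy, OpenCV 4.12 (cv2) and the standard library are available. Lean on these libraries where they do the work, as an engineer would, in place of code of your own. Each camera call takes 0.05 s, during which the arm holds its last target.

## Working session

There is one attempt and no reset: what is moved stays moved. The work goes in short steps, Python scripts to look and compute and a tool call to move; the robot and the scene stay as the last step left them, time stands still between calls to the robot, and variables do not carry over. Pictures are saved under pics/ and viewed, and the job is handed in when it is done.

Besides the shell and the picture viewer there is one more tool, called after "Call:" as name(argument=value, ...) on one line, values as JSON. drive_tool: Moves the arm, as the interface text tells. Its arguments: {"type":"object","properties":{"increments":{"type":"array","items":{"type":"array"}},"jaw":{"type":"number"}},"required":["increments"]}

```bash
ls; mkdir -p pics
cat > h.py <<'E'
import numpy as np, cv2
from cell import env
def shot(name,fn=None):
    p=env.read_camera(name)
    if fn: cv2.imwrite('pics/'+fn,p['pixels'])
    return p
def proj(p,P):
    f=p['pixels'].shape[0]/2/np.tan(np.radians(p['vertical_fov'])/2)
    c=np.asarray(p['world_to_cam'])@np.append(P,1)
    return np.array([p['cx']+f*c[0]/c[2],p['cy']+f*c[1]/c[2]])
def ray(p,uv):
    f=p['pixels'].shape[0]/2/np.tan(np.radians(p['vertical_fov'])/2)
    M=np.asarray(p['world_to_cam']);R=M[:3,:3];o=-R.T@M[:3,3]
    d=R.T@np.array([(uv[0]-p['cx'])/f,(uv[1]-p['cy'])/f,1]);return o,d/np.linalg.norm(d)
def onz(p,uv,z):
    o,d=ray(p,uv);return o+d*(z-o[2])/d[2]
E
python3 - <<'E'
from h import *
names="grill lid lid_arms lid_handle lid_front_left lid_front_right lid_rear_left lid_rear_right wheel wheel_top mug jar mill dishes".split()
for c in("side","top"):
    p=shot(c,c+"0.png")
    M=np.asarray(p['world_to_cam']);print(c,"cam at",(-M[:3,:3].T@M[:3,3]).round(),p['vertical_fov'])
    for n in names:
        r=env.tip_of(n,p) if True else 0
        print(n,[(np.round(d['point']).tolist(),round(d['score'],2)) for d in r[:2]])
    for n in("lid","wheel","grill"):
        print('box',n,[(np.round(d['point']).tolist(),round(d['score'],2)) for d in env.boxes_of(n,p)[:2]])
print(env.state())
E
```

```text
pics
side cam at [ 768. -560.  796.] 56.297158577197536
grill [([577.0, 5.0, 6.0], 0.78)]Traceback (most recent call last):
  File "<stdin>", line 7, in <module>
ValueError: it knows: dishes, grill, jar, lid_arms, lid_front_left, lid_front_right, lid_handle, lid_rear_left, lid_rear_right, mill, mug, wheel_top
```

Run:
```python
from h import *
names="grill lid_arms lid_handle lid_front_left lid_front_right lid_rear_left lid_rear_right wheel_top mug jar mill dishes".split()
for c in("side","top"):
    p=shot(c,c+"1.png")
    M=np.asarray(p['world_to_cam']);print(c,"cam at",(-M[:3,:3].T@M[:3,3]).round(),p['vertical_fov'])
    for n in names:
        r=env.tip_of(n,p)
        print(n,[(np.round(d['point']).tolist(),round(d['score'],2)) for d in r[:2]])
print(env.state())
```

```text
side cam at [ 768. -560.  796.] 56.297158577197536
grill [([580.0, 7.0, 7.0], 0.92)]
lid_arms [([684.0, 14.0, 94.0], 0.74)]
lid_handle [([560.0, 1.0, 318.0], 0.82)]
lid_front_left [([558.0, 103.0, 267.0], 0.76)]
lid_front_right [([579.0, -94.0, 265.0], 0.55)]
lid_rear_left [([646.0, 341.0, 2.0], 0.62)]
lid_rear_right [([671.0, -91.0, 102.0], 0.6)]
wheel_top [([562.0, -174.0, 110.0], 0.91)]
mug []
jar [([646.0, 342.0, 1.0], 0.7)]
mill [([482.0, -358.0, -1.0], 0.82)]
dishes [([278.0, -247.0, -1.0], 0.79), ([576.0, 2.0, 8.0], 0.29)]
top cam at [ 268.  -12. 1149.] 49.51122585364028
grill [([573.0, 2.0, 8.0], 0.67)]
lid_arms [([677.0, 15.0, 98.0], 0.7), ([646.0, 346.0, -0.0], 0.48)]
lid_handle [([565.0, 8.0, 315.0], 0.8)]
lid_front_left [([563.0, 105.0, 266.0], 0.78), ([280.0, -249.0, 0.0], 0.25)]
lid_front_right [([575.0, -98.0, 269.0], 0.74)]
lid_rear_left []
lid_rear_right []
wheel_top [([559.0, -173.0, 111.0], 0.74)]
mug [([509.0, 325.0, -1.0], 0.98)]
jar [([646.0, 343.0, -2.0], 0.95), ([563.0, 108.0, 265.0], 0.39)]
mill [([562.0, 107.0, 265.0], 0.71), ([480.0, -358.0, 2.0], 0.57)]
dishes [([280.0, -254.0, -1.0], 0.93), ([681.0, 14.0, 98.0], 0.63)]
{'t': 1.4, 'joints': array([ 1.14738489e+00,  4.90880839e-01,  1.55889014e+00, -1.22968842e-05,
        1.09167321e+00, -1.05585245e-01]), 'qvel': array([-0.00115084, -0.00164987, -0.0010014 ,  0.00178132,  0.00116151,
        0.00026691]), 'tau': array([ 1.12005615e-03, -6.12475705e+01, -2.58422863e+01,  6.92966091e-02,
        4.47174220e-02,  6.69429781e-06]), 'eef_pos': array([195.29841485, 593.73367551, 214.67625521]), 'tcp_rot': array([3.14144616e+00, 2.64994889e-05, 2.82377213e+00]), 'ft_force': array([ 0.60188102, -0.32115208, -0.82071332]), 'moment': array([ 0.02888041, -0.05002723,  0.02869602]), 'opening': 0.9993810375306434}
```

View pics/side1.png

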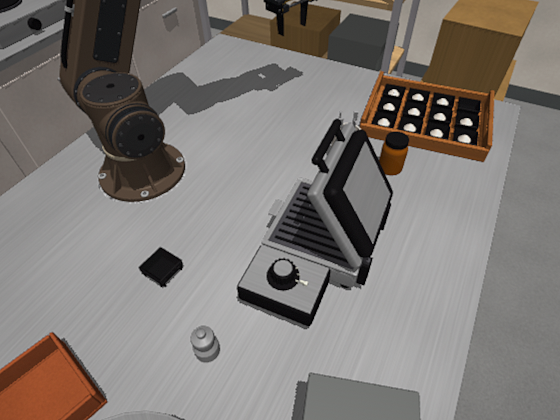

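View pics/top1.png

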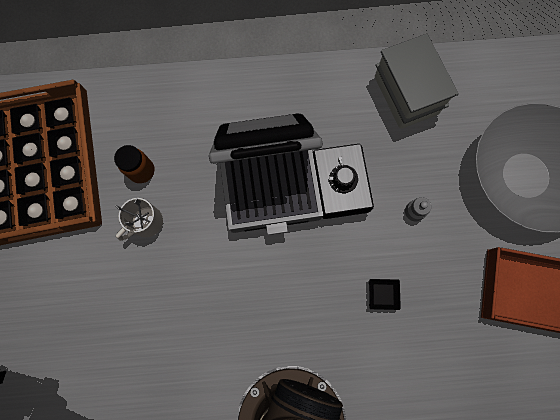

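Top view: lid stands open at about 1.03 rad, with the handle at about pixel (265,152). The wheel is at about (343,178), and nothing lies between the arm and the grill above 150 mm. I'll fit the grill model to the detections and zoom in on the wheel.

```bash
cat > fit.py <<'E'
from h import *
from scipy.optimize import least_squares
L={'lid_handle':(-250,0,10),'lid_front_left':(-208,100,-10),'lid_front_right':(-208,-100,-10),'lid_rear_left':(-16,100,-10),'lid_rear_right':(-16,-100,-10),'lid_arms':(0,0,0)}
def model(q,n):
    gx,gy,gz,yaw,th,hl,hr=q
    if n=='grill':P=np.zeros(3)
    elif n=='wheel_top':P=np.array([-30,-178,103.])
    else:
        x,y,z=L[n];c,s=np.cos(th),np.sin(th)
        r=(hl-hr)/170; h=(hl+hr)/2
        P=np.array([108+c*x+s*z, y, 80+h+r*y-s*x+c*z])
    c,s=np.cos(yaw),np.sin(yaw)
    return np.array([gx+c*P[0]-s*P[1],gy+s*P[0]+c*P[1],gz+P[2]])
def fit(obs,q0=(577,5,6,.085,1.0,5,5)):
    def f(q):
        r=[]
        for n,p,w in obs: r+=list((model(q,n)-p)*w)
        return np.array(r+[(q[2]-4)/4*2,(q[5]-7.5)/7*1.5,(q[6]-7.5)/7*1.5])
    return least_squares(f,q0,loss='soft_l1',f_scale=6,bounds=([400,-200,0,-1,-.2,0,0],[800,200,8,1,1.5,15,15])).x
def collect(k=2,names=('grill','wheel_top')+tuple(L)):
    obs=[]
    for _ in range(k):
        for c in('side','top'):
            p=env.read_camera(c)
            for n in names:
                r=env.tip_of(n,p)
                if r and r[0]['score']>.4: obs.append((n,np.array(r[0]['point']),r[0]['score']))
    return obs
E
python3 - <<'E'
from fit import *
obs=collect(2)
q=fit(obs);print(q.round(3))
for n in ('grill','wheel_top')+tuple(L): print(n,model(q,n).round(1),[ (p-model(q,n)).round().tolist() for m,p,w in obs if m==n])
i=cv2.imread('pics/top1.png')[130:225,300:385];a=cv2.resize(i,None,fx=6,fy=6,interpolation=cv2.INTER_CUBIC)
cv2.imwrite('pics/whl.png',a)
i=cv2.imread('pics/side1.png')[235:300,240:340];cv2.imwrite('pics/whl2.png',cv2.resize(i,None,fx=7,fy=7,interpolation=cv2.INTER_CUBIC))
E
```

```text
[5.76313e+02 4.73400e+00 6.57500e+00 8.30000e-02 1.03500e+00 7.31800e+00
 6.71400e+00]
grill [576.3   4.7   6.6] [[1.0, -1.0, 2.0], [-1.0, -3.0, 2.0], [3.0, 0.0, 1.0]]
wheel_top [ 561.2 -175.1  109.6] [[-4.0, 6.0, 1.0], [-2.0, -4.0, 1.0], [120.0, 188.0, -8.0]]
lid_handle [565.2   3.8 313.6] [[-1.0, 1.0, 1.0], [0.0, -1.0, 3.0], [-3.0, -2.0, 1.0], [3.0, 1.0, 3.0]]
lid_front_left [561.2 103.8 267.7] [[-0.0, -4.0, 2.0], [2.0, 4.0, -2.0], [-0.0, -2.0, -0.0], [4.0, 2.0, -4.0]]
lid_front_right [577.8 -95.5 266.9] [[2.0, 0.0, 0.0], [-3.0, 0.0, -3.0], [3.0, 1.0, -4.0], [-6.0, -1.0, 0.0]]
lid_rear_left [658.9 112.  102.6] [[-178.0, -473.0, -102.0]]
lid_rear_right [675.5 -87.3 101.9] [[-2.0, 1.0, -1.0], [-4.0, 1.0, -1.0]]
lid_arms [683.9  13.7  93.6] [[0.0, -0.0, 1.0], [-4.0, -2.0, 4.0], [-2.0, -3.0, 2.0], [-1.0, 1.0, 7.0]]
```

View pics/whl.png

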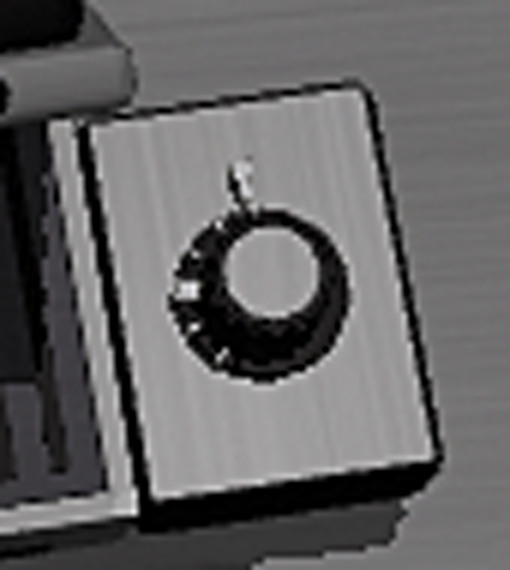

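View pics/whl2.png

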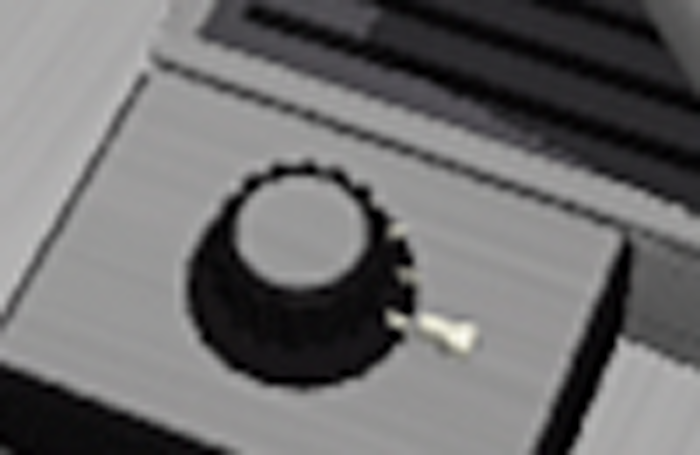

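Wheel zoom: the white pointer is at (240,180) in the crop. The broad rib is about 1.5 rad counter-clockwise of it, at (185,290), so the wheel is at about 0 and needs +1.5 clockwise. First I rise, turn and shut the jaws.

Call:
drive_tool(increments=[[[0,0,-1],[0,0,-1]],[[0,0,-1],[0,0,-1]],[[0,0,-1],[0,0,-1]],[[0,0,-1],[0,0,-1]],[[0,0,-1],[0,0,-1]]], jaw=-1)

```text
t: 3.62
eef_pos: [195.2, 593.5, 366.3]
tcp_rot: [3.141, 0.0, -3.055]
ft_force: [0.1, -0.1, 0.2]
opening: 0.703
```

```bash
cat > go.py <<'E'
import sys
from h import *
from scipy.spatial.transform import Rotation as Ro
def go(x,y,z,step=28):
    s=env.state();R=Ro.from_euler('xyz',s['tcp_rot']).as_matrix()
    d=R.T@(np.array([x,y,z])-s['eef_pos']);n=max(1,int(np.ceil(np.abs(d).max()/step)))
    print('t',round(s['t'],2),'pos',s['eef_pos'].round(1),'rot',s['tcp_rot'].round(3),'F',s['ft_force'].round(1),'op',round(s['opening'],2))
    print('tool delta mm',d.round(1),'rows',n,'each',(d/n/30).round(3))
if __name__=='__main__': go(*map(float,sys.argv[1:]))
E
python3 go.py 592 6 365
```

```text
t 3.62 pos [195.2 593.5 366.3] rot [ 3.141  0.    -3.055] F [ 0.1 -0.1  0.2] op 0.7
tool delta mm [-344.8 -619.4    1.2] rows 23 each [-0.5   -0.898  0.002]
```

Call:
drive_tool(increments=[[[-0.5,-0.9,0],[0,0,0]],[[-0.5,-0.9,0],[0,0,0]],[[-0.5,-0.9,0],[0,0,0]],[[-0.5,-0.9,0],[0,0,0]],[[-0.5,-0.9,0],[0,0,0]]])

```text
t: 4.03
eef_pos: [281.6, 464.0, 364.7]
tcp_rot: [3.141, 0.0, -3.059]
ft_force: [0.0, 0.3, -0.2]
opening: 0.356
```

Call:
drive_tool(increments=[[[-0.5,-0.9,0],[0,0,0]],[[-0.5,-0.9,0],[0,0,0]],[[-0.5,-0.9,0],[0,0,0]],[[-0.5,-0.9,0],[0,0,0]],[[-0.5,-0.9,0],[0,0,0]]])

```text
t: 4.45
eef_pos: [367.5, 335.6, 364.8]
tcp_rot: [3.141, 0.0, -3.059]
ft_force: [0.8, 1.3, 0.0]
opening: 0.023
```

Call:
drive_tool(increments=[[[-0.5,-0.9,0],[0,0,0]],[[-0.5,-0.9,0],[0,0,0]],[[-0.5,-0.9,0],[0,0,0]],[[-0.5,-0.9,0],[0,0,0]],[[-0.5,-0.9,0],[0,0,0]]])

```text
t: 4.87
eef_pos: [453.4, 207.2, 364.9]
tcp_rot: [3.141, 0.0, -3.059]
ft_force: [0.9, -0.0, -0.4]
opening: 0.0
```

Call:
drive_tool(increments=[[[-0.5,-0.9,0],[0,0,0]],[[-0.5,-0.9,0],[0,0,0]],[[-0.5,-0.9,0],[0,0,0]],[[-0.5,-0.9,0],[0,0,0]],[[-0.5,-0.9,0],[0,0,0]]])

```text
t: 5.28
eef_pos: [539.2, 78.7, 364.8]
tcp_rot: [3.141, 0.0, -3.059]
ft_force: [0.4, 0.4, 0.2]
opening: 0.005
```

```bash
python3 go.py 592 6 360
```

```text
t 5.28 pos [539.2  78.7 364.8] rot [ 3.141  0.    -3.059] F [0.4 0.4 0.2] op 0.0
tool delta mm [-46.6 -76.8   4.8] rows 3 each [-0.518 -0.854  0.053]
```

Call:
drive_tool(increments=[[[-0.52,-0.85,0],[0,0,0]],[[-0.52,-0.85,0],[0,0,0]],[[-0.52,-0.85,0],[0,0,0]],[[0,0,0],[0,0,0]]])

```text
t: 5.62
eef_pos: [593.7, 4.0, 363.7]
tcp_rot: [-3.141, -0.0, -3.062]
ft_force: [0.7, -0.3, -0.3]
opening: 0.005
```

```bash
python3 go.py 592 6 307; python3 -c "
from h import *
shot('side','s2.png');shot('top','t2.png')
a=cv2.imread('pics/s2.png')[60:300,220:460];b=cv2.imread('pics/t2.png')[80:260,190:400]
cv2.imwrite('pics/c2.png',np.hstack([cv2.resize(a,(400,400)),cv2.resize(b,(400,400))]))"
```

```text
t 5.62 pos [593.7   4.  363.7] rot [-3.141 -0.    -3.062] F [ 0.7 -0.3 -0.3] op 0.0
tool delta mm [ 1.5  2.1 56.7] rows 3 each [0.016 0.024 0.63 ]
```

View pics/c2.png

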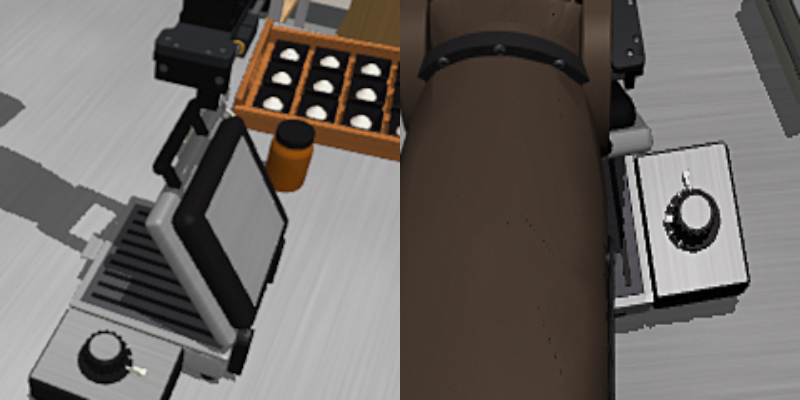

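The fingers are over the handle's rear side (tip at about (205,105) in the left crop, bar at (165–205,110–180)). I'll go down behind the bar.

Call:
drive_tool(increments=[[[0,0,0.6],[0,0,0]],[[0,0,0.6],[0,0,0]],[[0,0,0.6],[0,0,0]],[[0,0,0],[0,0,0]]])

```text
t: 6.05
eef_pos: [589.9, 8.9, 307.9]
tcp_rot: [3.141, -0.004, -3.058]
ft_force: [-0.4, -0.3, -0.0]
opening: 0.003
```

```bash
python3 go.py 585 6 307; python3 -c "
from h import *
shot('side','s3.png')
a=cv2.imread('pics/s3.png')[70:220,280:430]
cv2.imwrite('pics/c3.png',cv2.resize(a,(600,600),interpolation=cv2.INTER_CUBIC))"
```

```text
t 6.05 pos [589.9   8.9 307.9] rot [ 3.141 -0.004 -3.058] F [-0.4 -0.3 -0. ] op 0.0
tool delta mm [ 5.1 -2.5  0.9] rows 1 each [ 0.171 -0.083  0.031]
```

View pics/c3.png

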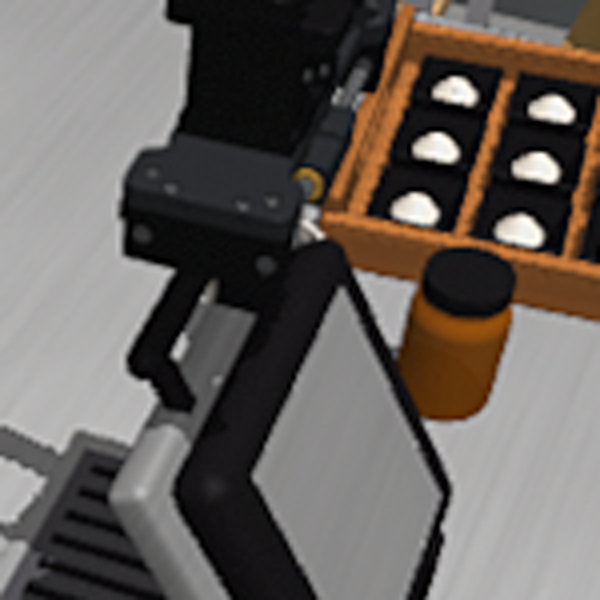

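Run:
```python
import numpy as np
from fit import *
q=np.array([576.3,4.7,6.6,.083,1.035,7.3,6.7])
u=np.array([np.cos(.083),np.sin(.083),0])
prev=None
for th,d,o in [(1.035,6,19),(.95,6,19),(.85,5.5,19),(.75,5,19),(.65,4.5,19),(.55,3.5,19),(.5,2.5,19),(.45,2,19)]:
    q[4]=th;b=model(q,'lid_handle');P=b+o*u;P[2]-=d
    print(th,b.round(),P.round(1), '' if prev is None else (P-prev).round(1)); prev=P
```

```text
1.035 [565.   4. 314.] [584.2   5.4 307.7] 
0.95 [547.   2. 303.] [566.    3.8 296.8] [-18.2  -1.5 -10.9]
0.85 [527.   1. 288.] [545.9   2.2 282.5] [-20.1  -1.7 -14.3]
0.75 [508.  -1. 271.] [527.4   0.6 266.3] [-18.6  -1.5 -16.2]
0.65 [492.  -2. 253.] [510.6  -0.8 248.4] [-16.8  -1.4 -18. ]
0.55 [477.  -4. 233.] [495.7  -2.  229.3] [-14.9  -1.2 -19.1]
0.5 [470.  -4. 222.] [489.   -2.6 219.7] [-6.7 -0.6 -9.6]
0.45 [464.  -5. 211.] [482.9  -3.1 209.3] [ -6.1  -0.5 -10.4]
```

Call:
drive_tool(increments=[[[0.2,0,0],[0,0,0]],[[0.3,0,0.17],[0,0,0]],[[0.3,0,0.19],[0,0,0]],[[0.33,0,0.22],[0,0,0]],[[0.33,0,0.24],[0,0,0]]])

```text
t: 6.52
eef_pos: [547.9, 4.6, 287.8]
tcp_rot: [-3.141, 0.004, -3.059]
ft_force: [2.9, 0.7, 0.9]
opening: 0.004
```

```bash
python3 go.py 545.9 2.2 282.5; python3 -c "
from h import *
shot('side','s4.png')
a=cv2.imread('pics/s4.png')[90:240,270:420]
cv2.imwrite('pics/c4.png',cv2.resize(a,(600,600),interpolation=cv2.INTER_CUBIC))"
```

```text
t 6.52 pos [547.9   4.6 287.8] rot [-3.141  0.004 -3.059] F [2.9 0.7 0.9] op 0.0
tool delta mm [ 2.3 -2.2  5.3] rows 1 each [ 0.075 -0.072  0.178]
```

View pics/c4.png

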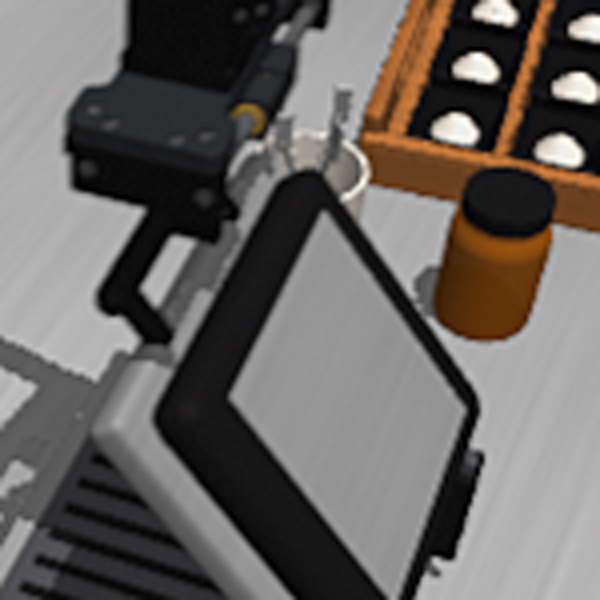

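Call:
drive_tool(increments=[[[0.28,-0.05,0.28],[0,0,0]],[[0.28,-0.03,0.26],[0,0,0]],[[0.26,-0.03,0.26],[0,0,0]],[[0.24,-0.03,0.26],[0,0,0]],[[0.24,-0.03,0.27],[0,0,0]]])

```text
t: 6.98
eef_pos: [509.9, -3.8, 247.5]
tcp_rot: [-3.141, 0.004, -3.059]
ft_force: [2.7, 3.0, 0.3]
opening: 0.002
```

```bash
python3 go.py 489 -2.6 219.7; python3 -c "
from h import *
shot('side','s5.png')
a=cv2.imread('pics/s5.png')[90:290,240:440]
cv2.imwrite('pics/c5.png',cv2.resize(a,(600,600),interpolation=cv2.INTER_CUBIC))"
```

```text
t 6.98 pos [509.9  -3.8 247.5] rot [-3.141  0.004 -3.059] F [2.7 3.  0.3] op 0.0
tool delta mm [20.9  2.9 27.8] rows 1 each [0.695 0.097 0.926]
```

View pics/c5.png

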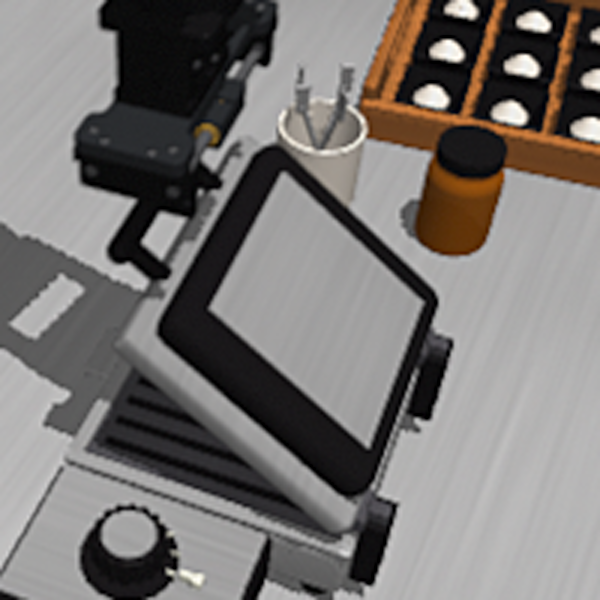

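Call:
drive_tool(increments=[[[0.24,0.05,0.3],[0,0,0]],[[0.23,0.03,0.31],[0,0,0]],[[0.22,0,0.31],[0,0,0]],[[0.2,0,0.31],[0,0,0]]])

```text
t: 7.37
eef_pos: [484.4, -4.2, 210.6]
tcp_rot: [-3.14, 0.006, -3.059]
ft_force: [8.5, -1.6, -2.6]
opening: 0.004
```

```bash
python3 go.py 482.9 -3.1 209.3; python3 -c "
from h import *
shot('side','s6.png')
a=cv2.imread('pics/s6.png')[90:290,240:440]
cv2.imwrite('pics/c6.png',cv2.resize(a,(600,600),interpolation=cv2.INTER_CUBIC))"
```

```text
t 7.37 pos [484.4  -4.2 210.6] rot [-3.14   0.006 -3.059] F [ 8.5 -1.6 -2.6] op 0.0
tool delta mm [1.4 1.2 1.2] rows 1 each [0.048 0.04  0.042]
```

View pics/c6.png

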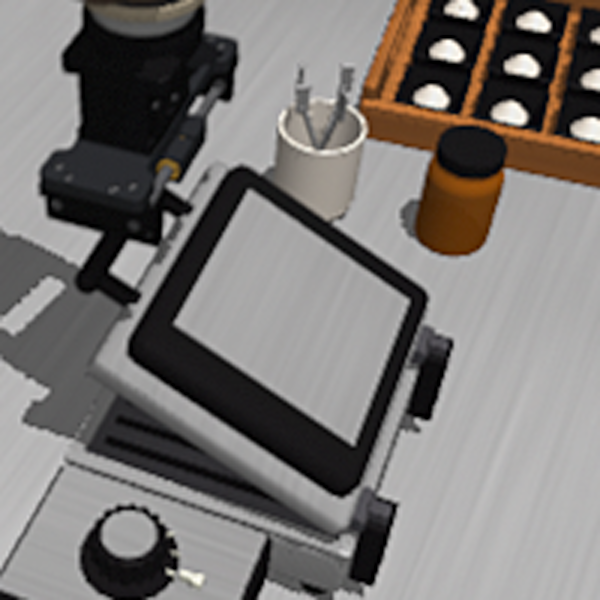

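Call:
drive_tool(increments=[[[-0.1,0,-0.4],[0,0,0]],[[0,0,-0.5],[0,0,0]],[[0.4,0,0],[0,0,0]],[[0.4,0,0],[0,0,0]],[[0,0,0.2],[0,0,0]]])

```text
t: 7.83
eef_pos: [461.2, -5.5, 232.2]
tcp_rot: [-3.141, 0.003, -3.059]
ft_force: [-0.4, -0.0, -0.1]
opening: 0.006
```

Run:
```python
from fit import *
from go import go
obs=collect(1)
q=fit(obs,(576.3,4.7,6.6,.083,.46,7,7));print(q.round(3),model(q,'lid_handle').round(1))
b=model(q,'lid_handle');go(b[0],b[1],b[2]+9)
for n in ('grill','wheel_top')+tuple(L): print(n,[ (p-model(q,n)).round().tolist() for m,p,w in obs if m==n])
```

```text
[5.76588e+02 5.44100e+00 7.58700e+00 7.70000e-02 4.48000e-01 8.52300e+00
 3.77400e+00] [463.9  -3.3 211.1]
t 8.73 pos [461.7  -5.6 230.2] rot [ 3.142  0.    -3.059] F [-0.3  0.4 -1. ] op 0.0
tool delta mm [-2.4  2.2 10.2] rows 1 each [-0.081  0.073  0.339]
grill [[2.0, -1.0, 3.0]]
wheel_top [[1.0, -1.0, 1.0], [0.0, 1.0, -2.0]]
lid_handle [[-1.0, -3.0, 2.0]]
lid_front_left []
lid_front_right [[0.0, 0.0, 1.0], [181.0, 115.0, -72.0]]
lid_rear_left [[2.0, -3.0, -1.0], [1.0, -3.0, -2.0]]
lid_rear_right [[-7.0, -2.0, -0.0], [-1.0, 3.0, 1.0]]
lid_arms [[-2.0, 4.0, -2.0], [-1.0, 0.0, 4.0]]
```

Call:
drive_tool(increments=[[[-0.05,0.05,0.3],[0,0,0]],[[0.1,0,0.25],[0,0,0]],[[0.12,0,0.27],[0,0,0]],[[0.12,0,0.27],[0,0,0]],[[0.12,0,0.27],[0,0,0]]])

```text
t: 9.15
eef_pos: [448.8, -5.1, 188.4]
tcp_rot: [3.141, -0.0, -3.059]
ft_force: [0.9, 0.8, 1.0]
opening: 0.01
```

```bash
python3 go.py 450 -6 180; python3 -c "
from h import *
shot('side','s7.png')
a=cv2.imread('pics/s7.png')[120:320,220:420]
cv2.imwrite('pics/c7.png',cv2.resize(a,(600,600),interpolation=cv2.INTER_CUBIC))"
```

```text
t 9.15 pos [448.8  -5.1 188.4] rot [ 3.141 -0.    -3.059] F [0.9 0.8 1. ] op 0.01
tool delta mm [-1.1 -1.   8.4] rows 1 each [-0.037 -0.034  0.28 ]
```

View pics/c7.png

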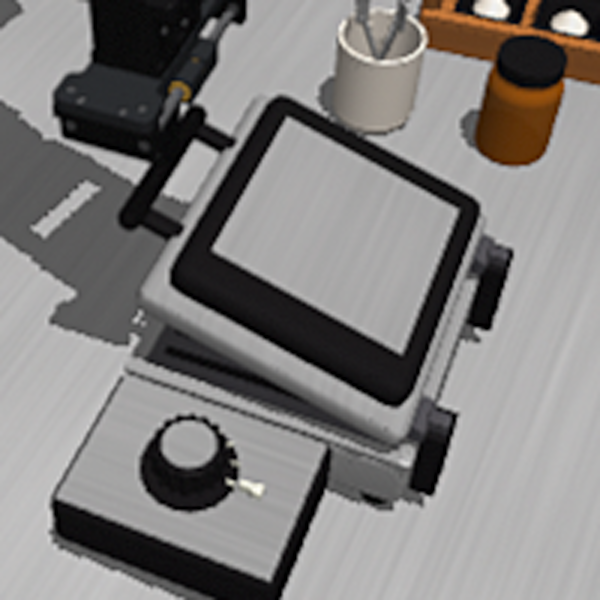

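Run:
```python
from fit import *
obs=collect(1)
q=fit(obs,(576.3,4.7,6.6,.083,.3,7,7));print(q.round(3),model(q,'lid_handle').round(1))
for m,p,w in obs: print(m,p.round(),(p-model(q,m)).round())
print(env.state()['ft_force'])
```

```text
[5.74615e+02 5.85200e+00 6.39300e+00 7.20000e-02 2.94000e-01 1.04290e+01
 9.92100e+00] [446.6  -3.4 178.5]
grill [579.   4.   6.] [ 4. -1. -1.]
wheel_top [ 559. -175.  109.] [ 2. -1. -1.]
lid_handle [446.  -3. 179.] [-0.  1.  0.]
lid_front_left [474.  98. 147.] [-0. -1. -0.]
lid_rear_left [658. 111.  93.] [ 1. -1.  1.]
lid_rear_right [672. -88.  89.] [ 1. -1. -2.]
lid_arms [684.  12.  95.] [ 1. -1. -1.]
wheel_top [ 557. -172.  110.] [-0.  1.  1.]
lid_front_right [ 487. -102.  148.] [-1. -1.  1.]
lid_rear_left [658. 111.  89.] [ 1. -1. -3.]
lid_rear_right [671. -84.  89.] [-1.  4. -2.]
lid_arms [678.  15. 100.] [-4.  1.  4.]
[ 1.08196488 -0.59975735 -0.07236643]
```

Call:
drive_tool(increments=[[[0.1,0,0.3],[0,0,0]],[[0.08,0,0.3],[0,0,0]],[[0.08,0,0.3],[0,0,0]],[[0.06,0,0.3],[0,0,0]],[[0.05,0,0.3],[0,0,0]]])

```text
t: 10.52
eef_pos: [437.9, -6.0, 144.1]
tcp_rot: [3.141, -0.0, -3.059]
ft_force: [-0.9, 0.2, 0.9]
opening: 0.004
```

Call:
drive_tool(increments=[[[0.04,0,0.2],[0,0,0]],[[0.03,0,0.2],[0,0,0]],[[0,0,0.15],[0,0,0]],[[0,0,0.1],[0,0,0]],[[0,0,0],[0,0,0]]])

```text
t: 10.93
eef_pos: [436.2, -6.2, 124.5]
tcp_rot: [3.141, -0.0, -3.059]
ft_force: [-0.6, -0.0, -0.1]
opening: 0.01
```

```bash
python3 go.py 436 -6 113; python3 -c "
from h import *
shot('side','s8.png')
a=cv2.imread('pics/s8.png')[140:340,210:410]
cv2.imwrite('pics/c8.png',cv2.resize(a,(600,600),interpolation=cv2.INTER_CUBIC))"
```

```text
t 10.93 pos [436.2  -6.2 124.5] rot [ 3.141 -0.    -3.059] F [-0.6 -0.  -0.1] op 0.01
tool delta mm [ 0.1  0.2 11.5] rows 1 each [0.005 0.007 0.384]
```

View pics/c8.png

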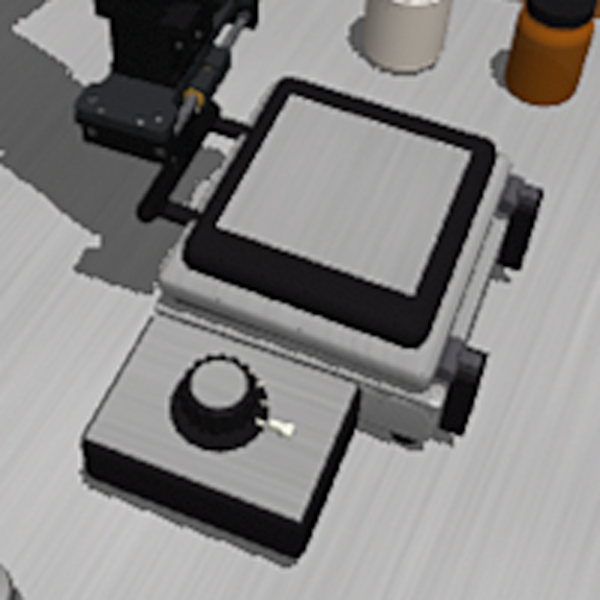

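Call:
drive_tool(increments=[[[0,0,0.1],[0,0,0]],[[0,0,0.1],[0,0,0]],[[0,0,0],[0,0,0]]])

```text
t: 11.23
eef_pos: [436.2, -6.2, 118.6]
tcp_rot: [3.142, 0.0, -3.059]
ft_force: [0.4, -0.5, 0.5]
opening: 0.006
```

Call:
drive_tool(increments=[[[0,0,0.07],[0,0,0]],[[0,0,0.07],[0,0,0]],[[0,0,0],[0,0,0]]])

```text
t: 11.48
eef_pos: [436.1, -6.2, 114.4]
tcp_rot: [3.141, -0.0, -3.059]
ft_force: [-0.4, -0.7, -0.5]
opening: 0.006
```

Run:
```python
from fit import *
obs=collect(1)
q=fit(obs,(576.3,4.7,6.6,.083,.05,7,7));print(q.round(3),model(q,'lid_handle').round(1))
for m,p,w in obs: print(m,p.round(),(p-model(q,m)).round())
shot('side','s9.png')
a=cv2.imread('pics/s9.png')[140:300,220:380]
cv2.imwrite('pics/c9.png',cv2.resize(a,(640,600),interpolation=cv2.INTER_CUBIC))
```

```text
[ 5.75545e+02  5.19500e+00  6.90400e+00  7.80000e-02 -4.00000e-03
  9.09700e+00  6.33600e+00] [433.9  -5.9 103.6]
grill [579.   6.   8.] [3. 0. 1.]
wheel_top [ 560. -175.  110.] [ 1. -0.  0.]
lid_handle [435.  -7. 104.] [ 1. -1.  1.]
lid_front_left [466.  97.  86.] [-2.  0.  0.]
lid_front_right [ 490. -103.   82.] [ 6. -1. -0.]
lid_rear_left [659. 110.  86.] [-0. -2. -1.]
lid_rear_right [670. -85.  83.] [-5.  2.  0.]
lid_arms [682.  14.  93.] [-1.  1. -1.]
grill [578.   4.   8.] [ 3. -1.  1.]
wheel_top [ 560. -171.  109.] [ 1.  3. -1.]
lid_front_left [469. 101.  83.] [ 1.  4. -2.]
lid_front_right [ 482. -102.   82.] [-1.  0.  0.]
lid_rear_left [660. 107.  86.] [ 0. -5.  0.]
lid_rear_right [674. -86.  82.] [-2.  2. -1.]
lid_arms [682.  11.  98.] [-2. -3.  3.]
```

View pics/c9.png

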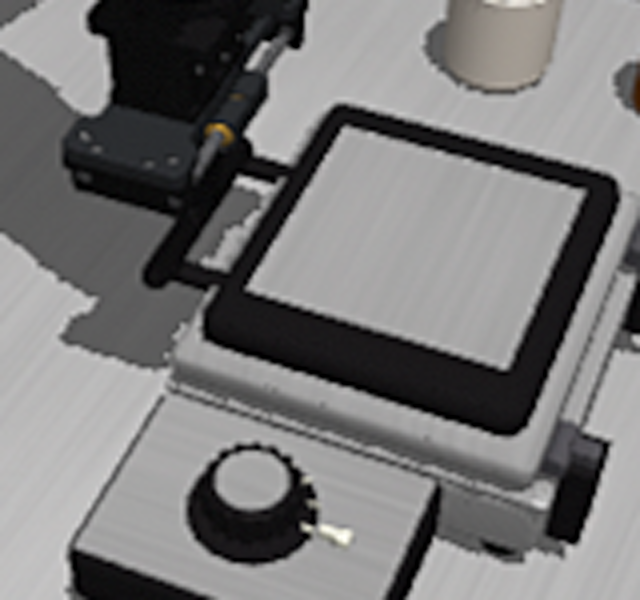

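The lid is about parallel (θ≈0) with the hinge still raised: about 9 mm on the left and 6 mm on the right. Next I press the rear-left corner.

Call:
drive_tool(increments=[[[0,0,-0.9],[0,0,0]],[[0,0,-0.9],[0,0,0]],[[-0.6,0.3,0],[0,0,0]],[[-0.9,0.5,0],[0,0,0]],[[-0.9,0.5,0],[0,0,0]]])

```text
t: 12.85
eef_pos: [505.6, 38.9, 169.6]
tcp_rot: [-3.141, 0.002, -3.061]
ft_force: [0.5, -1.2, -0.5]
opening: 0.002
```

```bash
python3 go.py 647 96 160
```

```text
t 12.85 pos [505.6  38.9 169.6] rot [-3.141e+00  2.000e-03 -3.061e+00] F [ 0.5 -1.2 -0.5] op 0.0
tool delta mm [-145.5   45.4    9.8] rows 6 each [-0.809  0.252  0.054]
```

Call:
drive_tool(increments=[[[-0.9,0.3,0],[0,0,0]],[[-0.9,0.3,0],[0,0,0]],[[-0.9,0.3,0],[0,0,0]],[[-0.9,0.3,0.1],[0,0,0]],[[-0.9,0.25,0.1],[0,0,0]]])

```text
t: 13.27
eef_pos: [636.8, 93.9, 162.6]
tcp_rot: [3.141, 0.0, -3.059]
ft_force: [-0.6, 0.1, -0.2]
opening: 0.007
```

Call:
drive_tool(increments=[[[-0.2,0,0.1],[0,0,0]],[[0,0,0],[0,0,0]]])

```text
t: 13.43
eef_pos: [642.2, 93.8, 158.3]
tcp_rot: [3.141, -0.001, -3.059]
ft_force: [0.0, -0.0, -0.5]
opening: 0.008
```

```bash
python3 go.py 647 96 142
```

```text
t 13.43 pos [642.2  93.8 158.3] rot [ 3.141e+00 -1.000e-03 -3.059e+00] F [ 0.  -0.  -0.5] op 0.01
tool delta mm [-5.   1.8 16.3] rows 1 each [-0.167  0.059  0.543]
```

Call:
drive_tool(increments=[[[-0.15,0,0.25],[0,0,0]],[[0,0,0.2],[0,0,0]],[[0,0,0.08],[0,0,0]],[[0,0,0],[0,0,0]]])

```text
t: 13.77
eef_pos: [645.2, 93.5, 143.2]
tcp_rot: [3.141, -0.001, -3.06]
ft_force: [-0.5, 1.4, -0.6]
opening: 0.007
```

Call:
drive_tool(increments=[[[0,0,0.05],[0,0,0]],[[0,0,0],[0,0,0]]])

```text
t: 13.93
eef_pos: [645.9, 93.7, 142.5]
tcp_rot: [3.142, 0.0, -3.06]
ft_force: [-0.6, 0.1, 0.1]
opening: 0.004
```

Call:
drive_tool(increments=[[[0,0,0.05],[0,0,0]],[[0,0,0],[0,0,0]]])

```text
t: 14.1
eef_pos: [646.1, 93.8, 140.9]
tcp_rot: [3.142, 0.0, -3.059]
ft_force: [0.1, -0.2, 1.0]
opening: 0.005
```

Call:
drive_tool(increments=[[[0,0,0.05],[0,0,0]],[[0,0,0],[0,0,0]]])

```text
t: 14.27
eef_pos: [646.1, 93.9, 139.2]
tcp_rot: [3.141, -0.0, -3.059]
ft_force: [-0.6, 0.6, 0.3]
opening: 0.001
```

Call:
drive_tool(increments=[[[0,0,0.05],[0,0,0]],[[0,0,0],[0,0,0]]])

```text
t: 14.43
eef_pos: [646.0, 93.8, 137.6]
tcp_rot: [3.141, -0.0, -3.059]
ft_force: [0.1, 0.6, 0.4]
opening: 0.007
```

Call:
drive_tool(increments=[[[0,0,0.05],[0,0,0]],[[0,0,0],[0,0,0]]])

```text
t: 14.6
eef_pos: [646.2, 93.9, 136.7]
tcp_rot: [3.141, 0.0, -3.059]
ft_force: [-1.1, -0.7, 3.4]
opening: 0.004
```

Contact is at z≈136.8. I continue in small steps.

Call:
drive_tool(increments=[[[0,0,0.04],[0,0,0]],[[0,0,0],[0,0,0]]])

```text
t: 14.77
eef_pos: [646.2, 94.0, 135.8]
tcp_rot: [3.141, 0.001, -3.059]
ft_force: [-2.8, -0.7, 6.1]
opening: 0.007
```

Call:
drive_tool(increments=[[[0,0,0.04],[0,0,0]],[[0,0,0],[0,0,0]]])

```text
t: 14.93
eef_pos: [646.2, 93.9, 134.7]
tcp_rot: [3.141, 0.001, -3.059]
ft_force: [-2.0, 0.6, 7.5]
opening: 0.004
```

Call:
drive_tool(increments=[[[0,0,0.04],[0,0,0]],[[0,0,0],[0,0,0]]])

```text
t: 15.1
eef_pos: [646.2, 94.0, 133.5]
tcp_rot: [3.141, 0.001, -3.059]
ft_force: [-2.5, 0.0, 7.4]
opening: 0.005
```

Call:
drive_tool(increments=[[[0,0,0.04],[0,0,0]],[[0,0,0],[0,0,0]]])

```text
t: 15.27
eef_pos: [646.2, 94.0, 132.3]
tcp_rot: [3.141, 0.001, -3.059]
ft_force: [-2.7, -0.2, 7.9]
opening: 0.006
```

Call:
drive_tool(increments=[[[0,0,0.04],[0,0,0]],[[0,0,0],[0,0,0]]])

```text
t: 15.43
eef_pos: [646.2, 94.0, 131.1]
tcp_rot: [3.141, 0.001, -3.059]
ft_force: [-1.8, 0.5, 7.4]
opening: 0.004
```

Run:
```python
from h import *
shot('side','s10.png')
a=cv2.imread('pics/s10.png')[140:300,240:400]
cv2.imwrite('pics/c10.png',cv2.resize(a,(640,600),interpolation=cv2.INTER_CUBIC))
print(env.state()['ft_force'])
```

```text
[-2.14133751  0.31198338  7.35128077]
```

View pics/c10.png

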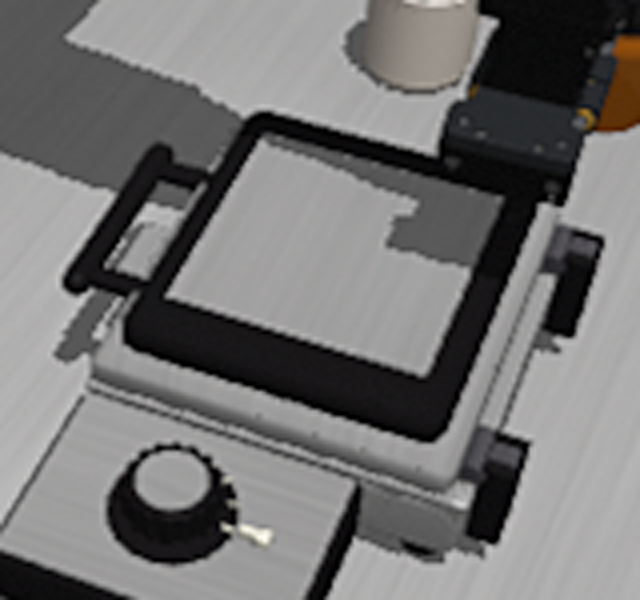

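Call:
drive_tool(increments=[[[0,0,0.04],[0,0,0]],[[0,0,0],[0,0,0]]])

```text
t: 15.65
eef_pos: [646.3, 94.0, 130.0]
tcp_rot: [3.141, 0.001, -3.059]
ft_force: [-2.3, -0.2, 7.7]
opening: 0.004
```

Call:
drive_tool(increments=[[[0,0,0.04],[0,0,0]],[[0,0,0],[0,0,0]]])

```text
t: 15.82
eef_pos: [646.3, 94.0, 129.6]
tcp_rot: [3.141, 0.001, -3.059]
ft_force: [-4.7, -0.3, 13.5]
opening: 0.004
```

Call:
drive_tool(increments=[[[0,0,0.03],[0,0,0]],[[0,0,0],[0,0,0]]])

```text
t: 15.98
eef_pos: [646.4, 94.0, 129.4]
tcp_rot: [3.142, 0.002, -3.059]
ft_force: [-6.8, 0.5, 18.7]
opening: 0.002
```

Call:
drive_tool(increments=[[[0,0,0.03],[0,0,0]],[[0,0,0],[0,0,0]]])

```text
t: 16.15
eef_pos: [646.4, 94.0, 129.3]
tcp_rot: [3.141, 0.002, -3.059]
ft_force: [-9.9, -0.1, 26.5]
opening: 0.001
```

Call:
drive_tool(increments=[[[0,0,0.02],[0,0,0]],[[0,0,0],[0,0,0]]])

```text
t: 16.32
eef_pos: [646.5, 94.1, 129.2]
tcp_rot: [3.141, 0.003, -3.059]
ft_force: [-10.5, 0.5, 30.5]
opening: 0.005
```

Run:
```python
from fit import *
obs=collect(2)
q=fit(obs,(576.3,4.7,6.6,.083,.0,7,7));print(q.round(3),model(q,'lid_handle').round(1))
for n in ('grill','wheel_top')+tuple(L): print(n,[p.round().tolist() for m,p,w in obs if m==n],[ (p-model(q,n)).round().tolist() for m,p,w in obs if m==n])
print(env.state()['ft_force'],env.state()['eef_pos'])
```

```text
[5.76862e+02 6.03300e+00 6.91500e+00 7.30000e-02 0.00000e+00 1.56800e+00
 0.00000e+00] [435.2  -4.3  97.7]
grill [[579.0, 4.0, 6.0], [575.0, 3.0, 8.0], [582.0, 4.0, 10.0], [579.0, 1.0, 9.0]] [[2.0, -2.0, -1.0], [-2.0, -3.0, 1.0], [5.0, -2.0, 3.0], [2.0, -5.0, 2.0]]
wheel_top [[560.0, -172.0, 110.0], [559.0, -171.0, 110.0], [561.0, -173.0, 111.0], [561.0, -172.0, 110.0]] [[1.0, 1.0, 0.0], [-1.0, 2.0, 0.0], [1.0, 1.0, 1.0], [1.0, 2.0, -0.0]]
lid_handle [[434.0, -4.0, 100.0], [436.0, -2.0, 99.0], [432.0, -6.0, 99.0], [435.0, -3.0, 100.0]] [[-1.0, 1.0, 2.0], [0.0, 2.0, 1.0], [-3.0, -2.0, 1.0], [-0.0, 1.0, 2.0]]
lid_front_left [[469.0, 97.0, 78.0], [647.0, 341.0, -3.0], [467.0, 94.0, 79.0]] [[-1.0, -1.0, -0.0], [177.0, 242.0, -81.0], [-3.0, -4.0, 1.0]]
lid_front_right [[488.0, -101.0, 76.0], [482.0, -102.0, 76.0], [487.0, -102.0, 75.0], [483.0, -102.0, 78.0]] [[3.0, 0.0, -0.0], [-2.0, -0.0, -1.0], [2.0, -1.0, -2.0], [-2.0, -1.0, 2.0]]
lid_rear_left [[663.0, 112.0, 77.0], [662.0, 113.0, 79.0]] [[1.0, 0.0, -1.0], [1.0, 1.0, -0.0]]
lid_rear_right [[676.0, -86.0, 75.0], [671.0, -85.0, 77.0], [671.0, -88.0, 73.0], [675.0, -86.0, 75.0]] [[0.0, 1.0, -2.0], [-5.0, 2.0, -0.0], [-5.0, -1.0, -4.0], [-1.0, 1.0, -1.0]]
lid_arms [[684.0, 14.0, 89.0], [679.0, 12.0, 93.0], [683.0, 16.0, 84.0]] [[-1.0, 0.0, 1.0], [-5.0, -2.0, 6.0], [-1.0, 2.0, -4.0]]
[-10.44039972  -0.19901411  29.80745681] [646.44675983  94.09273374 129.24002933]
```

Left is firm at z 129.2 with 30 N. Now the rear right.

Call:
drive_tool(increments=[[[0,0,-0.1],[0,0,0]],[[0,0,-0.6],[0,0,0]],[[0,-0.5,0],[0,0,0]],[[-0.1,-0.9,0],[0,0,0]],[[-0.1,-0.9,0],[0,0,0]]])

```text
t: 18.53
eef_pos: [657.8, 24.7, 146.4]
tcp_rot: [-3.141, 0.001, -3.058]
ft_force: [-0.1, 1.1, -0.1]
opening: 0.007
```

Call:
drive_tool(increments=[[[0,-0.9,0],[0,0,0]],[[0,-0.9,0],[0,0,0]],[[0,-0.9,0],[0,0,0]],[[0,-0.6,0],[0,0,0]],[[0,0,0],[0,0,0]]])

```text
t: 18.95
eef_pos: [665.9, -77.4, 145.8]
tcp_rot: [-3.141, -0.0, -3.063]
ft_force: [0.2, -0.3, 0.1]
opening: 0.006
```

```bash
python3 go.py 661 -73 140
```

```text
t 18.95 pos [665.9 -77.4 145.8] rot [-3.141 -0.    -3.063] F [ 0.2 -0.3  0.1] op 0.01
tool delta mm [4.6 4.7 5.8] rows 1 each [0.152 0.158 0.193]
```

Call:
drive_tool(increments=[[[0.15,0.05,0.15],[0,0,0]],[[0,0,0.1],[0,0,0]],[[0,0,0],[0,0,0]]])

```text
t: 19.2
eef_pos: [660.6, -70.9, 137.9]
tcp_rot: [3.141, -0.002, -3.058]
ft_force: [-0.6, -0.2, 0.0]
opening: 0.004
```

Call:
drive_tool(increments=[[[0,0,0.07],[0,0,0]],[[0,0,0],[0,0,0]]])

```text
t: 19.37
eef_pos: [661.2, -71.1, 136.5]
tcp_rot: [3.141, -0.0, -3.058]
ft_force: [0.4, 0.1, -0.8]
opening: 0.004
```

Call:
drive_tool(increments=[[[0,0,0.07],[0,0,0]],[[0,0,0],[0,0,0]]])

```text
t: 19.53
eef_pos: [661.3, -71.5, 134.6]
tcp_rot: [3.141, -0.0, -3.059]
ft_force: [-0.1, -0.3, -0.0]
opening: -0.0
```

Call:
drive_tool(increments=[[[0,0,0.05],[0,0,0]],[[0,0,0],[0,0,0]]])

```text
t: 19.7
eef_pos: [661.3, -71.8, 133.1]
tcp_rot: [3.141, -0.0, -3.059]
ft_force: [0.6, -0.2, 0.7]
opening: 0.004
```

Call:
drive_tool(increments=[[[0,0,0.04],[0,0,0]],[[0,0,0],[0,0,0]]])

```text
t: 19.87
eef_pos: [661.3, -72.0, 132.0]
tcp_rot: [3.141, -0.0, -3.059]
ft_force: [-0.1, -0.3, 0.2]
opening: 0.004
```

Call:
drive_tool(increments=[[[0,0,0.04],[0,0,0]],[[0,0,0],[0,0,0]]])

```text
t: 20.03
eef_pos: [661.3, -71.9, 130.7]
tcp_rot: [3.141, -0.0, -3.059]
ft_force: [-0.1, 0.4, 0.0]
opening: 0.007
```

Call:
drive_tool(increments=[[[0,0,0.04],[0,0,0]],[[0,0,0],[0,0,0]]])

```text
t: 20.2
eef_pos: [661.4, -72.0, 129.7]
tcp_rot: [3.142, 0.0, -3.059]
ft_force: [-0.0, -0.1, 0.6]
opening: 0.004
```

Call:
drive_tool(increments=[[[0,0,0.04],[0,0,0]],[[0,0,0],[0,0,0]]])

```text
t: 20.37
eef_pos: [661.5, -72.0, 129.5]
tcp_rot: [-3.141, 0.001, -3.059]
ft_force: [-3.1, 0.4, 8.1]
opening: 0.006
```

Call:
drive_tool(increments=[[[0,0,0.03],[0,0,0]],[[0,0,0],[0,0,0]]])

```text
t: 20.53
eef_pos: [661.5, -72.1, 129.4]
tcp_rot: [-3.141, 0.001, -3.059]
ft_force: [-5.0, 0.7, 13.7]
opening: 0.004
```

Call:
drive_tool(increments=[[[0,0,0.03],[0,0,0]],[[0,0,0],[0,0,0]]])

```text
t: 20.7
eef_pos: [661.5, -72.1, 129.3]
tcp_rot: [-3.141, 0.002, -3.059]
ft_force: [-7.2, -0.4, 20.0]
opening: 0.007
```

Call:
drive_tool(increments=[[[0,0,0.03],[0,0,0]],[[0,0,0],[0,0,0]]])

```text
t: 20.87
eef_pos: [661.6, -72.1, 129.2]
tcp_rot: [-3.141, 0.003, -3.059]
ft_force: [-9.5, 1.2, 26.8]
opening: 0.003
```

Call:
drive_tool(increments=[[[0,0,0.02],[0,0,0]],[[0,0,0],[0,0,0]]])

```text
t: 21.03
eef_pos: [661.6, -72.1, 129.1]
tcp_rot: [-3.141, 0.003, -3.059]
ft_force: [-10.2, 0.5, 31.1]
opening: 0.005
```

Both rear corners seat firmly at the same height (129.2 and 129.1 at 30 N). Now I check the front by gently pressing the top's front middle.

Call:
drive_tool(increments=[[[0,0,-0.1],[0,0,0]],[[0,0,-0.5],[0,0,0]],[[0.6,0.3,0],[0,0,0]],[[0.9,0.5,0],[0,0,0]],[[0.9,0.5,0],[0,0,0]]])

```text
t: 21.45
eef_pos: [585.5, -38.8, 143.0]
tcp_rot: [3.142, 0.0, -3.06]
ft_force: [-0.0, -0.4, 0.8]
opening: 0.005
```

Call:
drive_tool(increments=[[[0.9,0.5,0],[0,0,0]],[[0.9,0.5,0],[0,0,0]],[[0.9,0.4,0],[0,0,0]],[[0.5,0.2,0],[0,0,0]],[[0,0,0],[0,0,0]]])

```text
t: 21.87
eef_pos: [483.9, 1.9, 143.5]
tcp_rot: [3.141, -0.001, -3.059]
ft_force: [0.2, 0.4, -0.4]
opening: 0.001
```

```bash
python3 go.py 493 -2 133
```

```text
t 21.87 pos [483.9   1.9 143.5] rot [ 3.141e+00 -1.000e-03 -3.059e+00] F [ 0.2  0.4 -0.4] op 0.0
tool delta mm [-8.7 -4.7 10.5] rows 1 each [-0.291 -0.156  0.349]
```

Call:
drive_tool(increments=[[[-0.3,-0.1,0.15],[0,0,0]],[[0,0,0.15],[0,0,0]],[[0,0,0],[0,0,0]]])

```text
t: 22.12
eef_pos: [497.2, -1.8, 133.1]
tcp_rot: [3.141, -0.0, -3.06]
ft_force: [-0.3, -0.6, -0.0]
opening: 0.0
```

Call:
drive_tool(increments=[[[0,0,0.05],[0,0,0]],[[0,0,0],[0,0,0]]])

```text
t: 22.28
eef_pos: [496.2, -1.5, 132.1]
tcp_rot: [3.141, -0.001, -3.06]
ft_force: [0.1, 0.0, -0.9]
opening: 0.005
```

Call:
drive_tool(increments=[[[0,0,0.05],[0,0,0]],[[0,0,0],[0,0,0]]])

```text
t: 22.45
eef_pos: [496.0, -1.4, 130.9]
tcp_rot: [3.141, -0.0, -3.06]
ft_force: [0.1, -0.3, 0.4]
opening: 0.003
```

Call:
drive_tool(increments=[[[0,0,0.04],[0,0,0]],[[0,0,0],[0,0,0]]])

```text
t: 22.62
eef_pos: [496.0, -1.3, 129.9]
tcp_rot: [3.141, 0.0, -3.059]
ft_force: [0.4, -0.0, -0.9]
opening: 0.003
```

Call:
drive_tool(increments=[[[0,0,0.03],[0,0,0]],[[0,0,0],[0,0,0]]])

```text
t: 22.78
eef_pos: [495.9, -1.3, 129.6]
tcp_rot: [-3.142, 0.0, -3.059]
ft_force: [-2.3, 0.9, 7.1]
opening: 0.005
```

Call:
drive_tool(increments=[[[0,0,0.03],[0,0,0]],[[0,0,0],[0,0,0]]])

```text
t: 22.95
eef_pos: [495.9, -1.3, 129.3]
tcp_rot: [-3.141, 0.001, -3.059]
ft_force: [-5.3, 0.3, 15.1]
opening: -0.001
```

Call:
drive_tool(increments=[[[0,0,0.03],[0,0,0]],[[0,0,0],[0,0,0]]])

```text
t: 23.12
eef_pos: [496.0, -1.3, 129.2]
tcp_rot: [-3.141, 0.001, -3.059]
ft_force: [-8.6, 1.3, 26.6]
opening: 0.007
```

The front is firm at the same height, so the lid is level and seated. Now up, and over to the wheel.

Call:
drive_tool(increments=[[[0,0,-0.1],[0,0,0]],[[0,0,-0.9],[0,0,0]],[[-0.3,-0.9,0],[0,0,0]],[[-0.3,-0.9,0],[0,0,0]],[[-0.3,-0.9,0],[0,0,0]]], jaw=0.47)

```text
t: 23.53
eef_pos: [530.0, -80.6, 158.0]
tcp_rot: [-3.141, 0.001, -3.058]
ft_force: [-0.2, 0.5, -0.5]
opening: 0.3
```

Call:
drive_tool(increments=[[[-0.3,-0.9,0],[0,0,0]],[[-0.3,-0.9,0],[0,0,0]],[[-0.3,-0.9,0],[0,0,0]],[[0,0,0],[0,0,0]]])

```text
t: 23.87
eef_pos: [564.7, -162.3, 157.1]
tcp_rot: [-3.14, 0.001, -3.062]
ft_force: [-1.1, 0.7, -0.1]
opening: 0.579
```

Run:
```python
from fit import *
from go import go
go(560.3,-174,130)
obs=collect(2)
q=fit(obs,(576.3,4.7,6.6,.083,.0,1,1));print(q.round(3),model(q,'wheel_top').round(1))
for n in ('grill','wheel_top')+tuple(L): print(n,[p.round().tolist() for m,p,w in obs if m==n])
a=shot('side','s11.png')['pixels'][120:330,220:430]
cv2.imwrite('pics/c11.png',cv2.resize(a,(640,600),interpolation=cv2.INTER_CUBIC))
```

```text
t 23.87 pos [ 564.7 -162.3  157.1] rot [-3.140e+00  1.000e-03 -3.062e+00] F [-1.1  0.7 -0.1] op 0.58
tool delta mm [  5.3 -11.3  27.1] rows 1 each [ 0.178 -0.377  0.905]
[ 5.75162e+02  4.08800e+00  7.75500e+00  6.90000e-02 -2.00000e-01
  5.91600e+00  0.00000e+00] [ 557.5 -175.6  110.8]
grill [[576.0, 5.0, 8.0], [577.0, 2.0, 11.0], [579.0, 4.0, 8.0], [577.0, -0.0, 8.0]]
wheel_top [[559.0, -175.0, 113.0], [559.0, -176.0, 111.0]]
lid_handle [[578.0, 1.0, 7.0], [433.0, -3.0, 101.0]]
lid_front_left [[673.0, -86.0, 76.0]]
lid_front_right [[278.0, -249.0, -1.0]]
lid_rear_left [[660.0, 110.0, 78.0], [680.0, 13.0, 86.0], [661.0, 111.0, 78.0]]
lid_rear_right [[672.0, -83.0, 75.0], [673.0, -89.0, 76.0], [675.0, -84.0, 75.0], [672.0, -87.0, 77.0]]
lid_arms [[684.0, 12.0, 88.0], [681.0, 15.0, 92.0], [684.0, 14.0, 88.0], [681.0, 11.0, 92.0]]
```

View pics/c11.png

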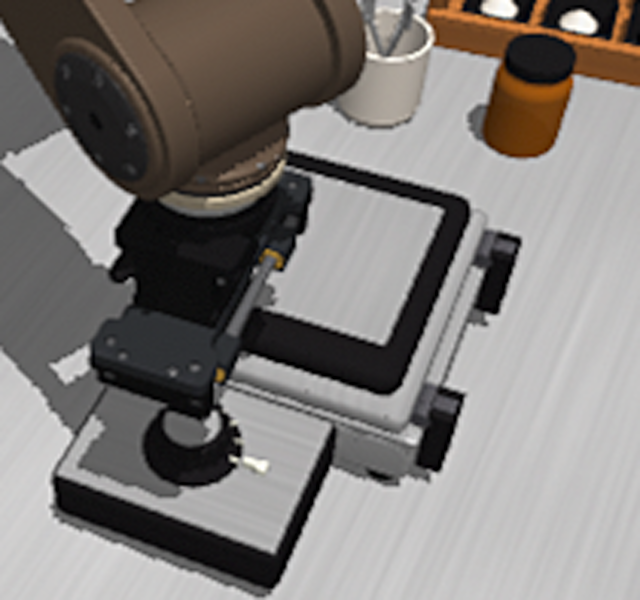

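No gap is visible at the lid's right side. I centre over the wheel.

Call:
drive_tool(increments=[[[0.16,-0.38,0],[0,0,0]],[[0,0,0.3],[0,0,0]],[[0,0,0.3],[0,0,0]],[[0,0,0],[0,0,0]]])

```text
t: 26.05
eef_pos: [558.3, -170.0, 137.1]
tcp_rot: [3.14, -0.003, -3.06]
ft_force: [-0.6, -0.1, 0.0]
opening: 0.734
```

```bash
python3 go.py 560 -174 90
```

```text
t 26.05 pos [ 558.3 -170.   137.1] rot [ 3.14e+00 -3.00e-03 -3.06e+00] F [-0.6 -0.1  0. ] op 0.73
tool delta mm [-1.5 -4.2 47.1] rows 2 each [-0.026 -0.069  0.785]
```

Call:
drive_tool(increments=[[[-0.04,-0.12,0],[0,0,0]],[[0,0,0.4],[0,0,0]],[[0,0,0.4],[0,0,0]],[[0,0,0],[0,0,0]]])

```text
t: 26.38
eef_pos: [560.1, -173.4, 113.6]
tcp_rot: [3.14, -0.002, -3.059]
ft_force: [-0.0, 0.1, -0.6]
opening: 0.732
```

Run:
```python
from h import *
from go import go
go(560,-174,90)
a=shot('side','s12.png')['pixels'][200:330,230:360]
cv2.imwrite('pics/c12.png',cv2.resize(a,(600,600),interpolation=cv2.INTER_CUBIC))
```

```text
t 26.38 pos [ 560.1 -173.4  113.6] rot [ 3.140e+00 -2.000e-03 -3.059e+00] F [-0.   0.1 -0.6] op 0.73
tool delta mm [ 0.1 -0.6 23.6] rows 1 each [ 0.005 -0.021  0.787]
```

View pics/c12.png

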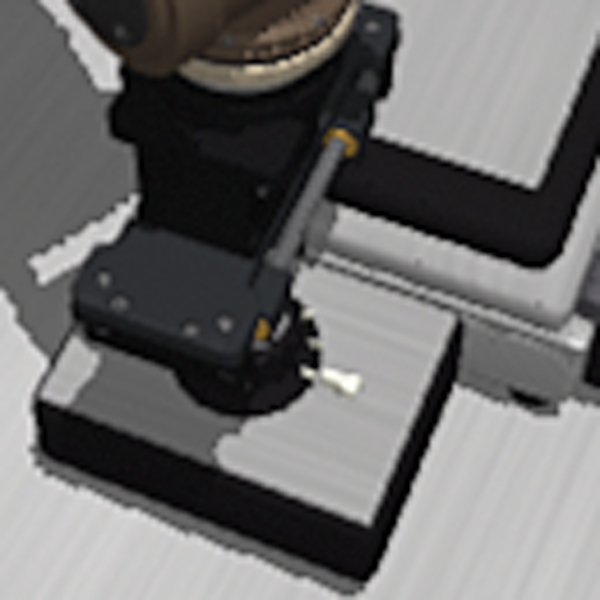

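Fingers straddle the grip. I go down to about z 91, then close.

Call:
drive_tool(increments=[[[0,0,0.3],[0,0,0]],[[0,0,0.25],[0,0,0]],[[0,0,0.15],[0,0,0]],[[0,0,0.04],[0,0,0]],[[0,0,0],[0,0,0]]])

```text
t: 26.85
eef_pos: [560.6, -173.5, 92.7]
tcp_rot: [3.141, -0.001, -3.059]
ft_force: [0.4, 0.1, -0.4]
opening: 0.733
```

Call:
drive_tool(increments=[[[0,0,0],[0,0,0]],[[0,0,0],[0,0,0]],[[0,0,0],[0,0,0]],[[0,0,0],[0,0,0]],[[0,0,0],[0,0,0]]], jaw=-1)

```text
t: 27.27
eef_pos: [560.8, -173.7, 93.4]
tcp_rot: [-3.141, 0.0, -3.059]
ft_force: [-0.5, -0.1, 1.0]
opening: 0.495
```

Call:
drive_tool(increments=[[[0,0,0],[0,0,0]],[[0,0,0],[0,0,0]],[[0,0,0],[0,0,0]]])

```text
t: 27.52
eef_pos: [560.8, -173.6, 93.3]
tcp_rot: [-3.141, 0.0, -3.059]
ft_force: [0.9, -0.8, 2.8]
opening: 0.499
```

Run:
```python
from h import *
from go import go
go(560,-174,92);print(env.state()['joints'].round(2),env.state()['moment'].round(2))
a=shot('side','s13.png')['pixels'][200:330,230:360]
b=shot('top','t13.png')['pixels'][110:240,280:410]
cv2.imwrite('pics/c13.png',np.hstack([cv2.resize(x,(400,400),interpolation=cv2.INTER_CUBIC) for x in(a,b)]))
```

```text
t 27.52 pos [ 560.8 -173.6   93.3] rot [-3.141  0.    -3.059] F [ 0.9 -0.8  2.8] op 0.5
tool delta mm [ 0.9 -0.3  1.3] rows 1 each [ 0.029 -0.01   0.045]
[-0.41  0.58  1.77  0.    0.78 -2.07] [-0.03  0.04  0.03]
```

View pics/c13.png

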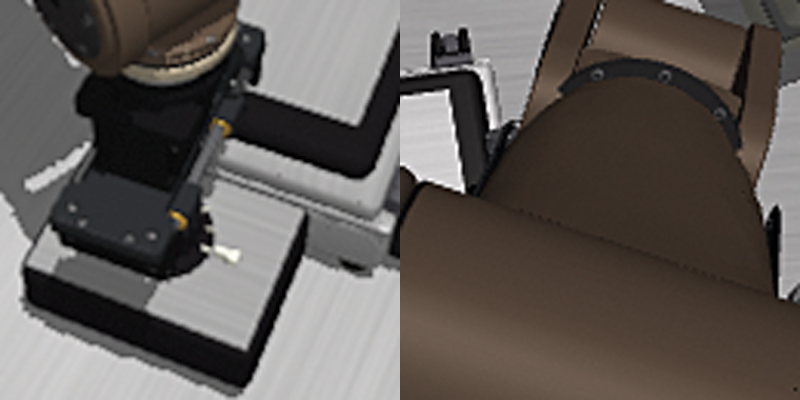

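The grip holds at 47 mm opening, seated in the flutes. I turn clockwise (tool +z).

Call:
drive_tool(increments=[[[0,0,0],[0,0,0.5]],[[0,0,0],[0,0,0.8]],[[0,0,0],[0,0,0.9]],[[0,0,0],[0,0,0.9]],[[0,0,0],[0,0,0.9]]])

```text
t: 28.03
eef_pos: [560.8, -174.2, 93.3]
tcp_rot: [-3.141, 0.001, 2.901]
ft_force: [-1.6, -5.8, 3.0]
opening: 0.498
```

Run:
```python
from h import *
from go import go
go(560,-174,92);print(env.state()['moment'].round(2))
a=shot('side','s14.png')['pixels'][200:330,230:360]
cv2.imwrite('pics/c14.png',cv2.resize(a,(600,600),interpolation=cv2.INTER_CUBIC))
```

```text
t 28.03 pos [ 560.8 -174.2   93.3] rot [-3.141e+00  1.000e-03  2.901e+00] F [-1.6 -5.8  3. ] op 0.5
tool delta mm [0.8 0.  1.3] rows 1 each [0.028 0.002 0.044]
[-1.1   0.34  0.1 ]
```

View pics/c14.png

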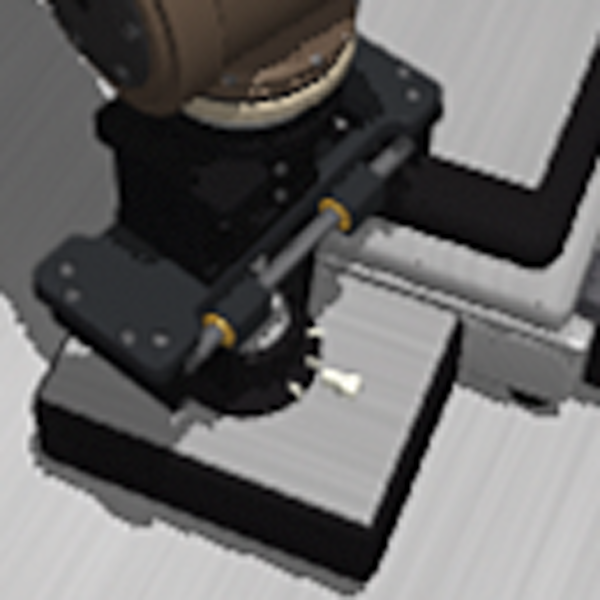

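Call:
drive_tool(increments=[[[0,0,0],[0,0,0.9]],[[0,0,0],[0,0,0.9]],[[0,0,0],[0,0,0.9]],[[0,0,0],[0,0,0.9]],[[0,0,0],[0,0,0.9]]])

```text
t: 28.5
eef_pos: [560.5, -174.9, 93.3]
tcp_rot: [-3.14, 0.001, 2.541]
ft_force: [-5.0, -10.4, 4.7]
opening: 0.496
```

Call:
drive_tool(increments=[[[0,0,0],[0,0,0.9]],[[0,0,0],[0,0,0.9]],[[0,0,0],[0,0,0.9]],[[0,0,0],[0,0,0.9]],[[0,0,0],[0,0,0.9]]])

```text
t: 28.92
eef_pos: [560.0, -175.4, 93.3]
tcp_rot: [-3.139, 0.001, 2.181]
ft_force: [-8.2, -13.6, 5.6]
opening: 0.498
```

Call:
drive_tool(increments=[[[0,0,0],[0,0,0.9]],[[0,0,0],[0,0,0.9]],[[0,0,0],[0,0,0.9]],[[0,0,0],[0,0,0.7]],[[0,0,0],[0,0,0]]])

```text
t: 29.33
eef_pos: [559.5, -175.6, 93.3]
tcp_rot: [-3.139, 0.002, 1.909]
ft_force: [-10.8, -15.7, 6.6]
opening: 0.5
```

Run:
```python
from h import *
from go import go
go(560,-174,92);print(env.state()['moment'].round(2))
a=shot('side','s15.png')['pixels'][200:330,230:360]
cv2.imwrite('pics/c15.png',cv2.resize(a,(600,600),interpolation=cv2.INTER_CUBIC))
```

```text
t 29.33 pos [ 559.5 -175.6   93.3] rot [-3.139e+00  2.000e-03  1.909e+00] F [-10.8 -15.7   6.6] op 0.5
tool delta mm [1.3 1.  1.3] rows 1 each [0.045 0.035 0.043]
[-2.99  1.97 -0.04]
```

View pics/c15.png

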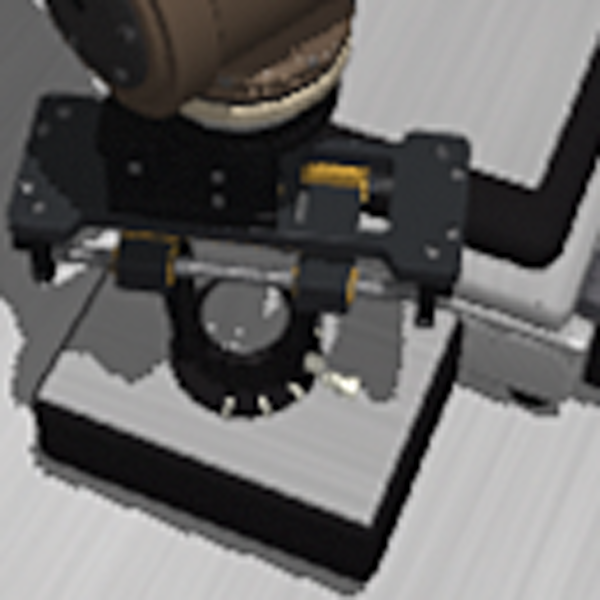

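Call:
drive_tool(increments=[[[-0.05,-0.06,0],[0,0,0.7]],[[0,0,0],[0,0,0.7]],[[0,0,0],[0,0,0]],[[0,0,0],[0,0,0]]])

```text
t: 29.72
eef_pos: [559.2, -176.0, 93.3]
tcp_rot: [-3.141, 0.0, 1.799]
ft_force: [-3.7, -4.0, 5.6]
opening: 0.497
```

Run:
```python
from h import *
from go import go
go(560,-174,92)
p=shot('side','s16.png')
a=p['pixels'][250:300,270:320].copy()
cv2.imwrite('pics/c16.png',cv2.resize(a,(600,600),interpolation=cv2.INTER_CUBIC))
# polar unwrap around the wheel at z=84.5
c=np.array([560,-174.]);yaw=.079
th=np.linspace(-2.6,1.0,720);rr=np.linspace(22,62,200)
mx=np.zeros((200,720),np.float32);my=mx.copy()
for i,r in enumerate(rr):
    for j,t in enumerate(th):
        ang=yaw-t   # clockwise positive from +x grill
        u=proj(p,[c[0]+r*np.cos(ang),c[1]+r*np.sin(ang),85.]);mx[i,j],my[i,j]=u
im=cv2.remap(p['pixels'],mx,my,cv2.INTER_CUBIC)
for k in np.arange(-2.5,1.01,.5):
    j=int((k+2.6)/3.6*720);cv2.line(im,(j,190),(j,199),(0,0,255),1)
cv2.imwrite('pics/u16.png',cv2.resize(im,(780,400)))
```

```text
t 29.72 pos [ 559.2 -176.    93.3] rot [-3.141  0.     1.799] F [-3.7 -4.   5.6] op 0.5
tool delta mm [1.7 1.3 1.3] rows 1 each [0.058 0.042 0.044]
```

View pics/c16.png

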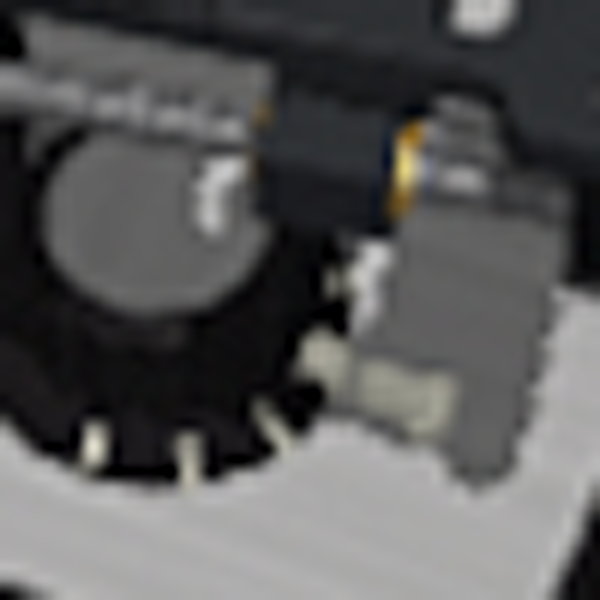

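View pics/u16.png

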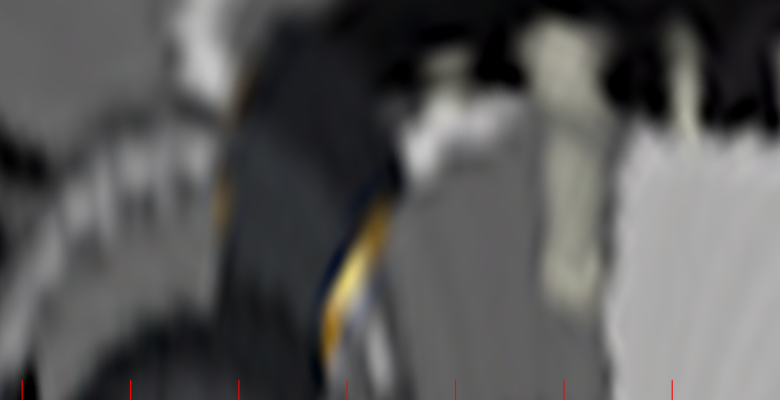

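The unwrapped rim shows the broad rib within about 0.03 rad of the pointer (rib at column 564, pointer at 570). I add a small trim, then release.

Call:
drive_tool(increments=[[[-0.02,-0.01,0],[0,0,0.3]],[[0,0,0],[0,0,0]],[[0,0,0],[0,0,0]]])

```text
t: 30.02
eef_pos: [559.1, -176.0, 93.3]
tcp_rot: [-3.141, -0.001, 1.776]
ft_force: [-2.1, 0.7, 5.2]
opening: 0.499
```

Call:
drive_tool(increments=[[[0,0,0],[0,0,0]],[[0,0,0],[0,0,0]],[[0,0,0],[0,0,0]],[[0,0,0],[0,0,0]],[[0,0,0],[0,0,0]]], jaw=0.45)

```text
t: 30.43
eef_pos: [559.3, -176.2, 93.0]
tcp_rot: [-3.141, -0.0, 1.776]
ft_force: [-0.0, -0.4, -0.0]
opening: 0.719
```

Call:
drive_tool(increments=[[[0,0,-0.3],[0,0,0]],[[0,0,-0.7],[0,0,0]],[[0,0,-0.9],[0,0,0]],[[0,0,-0.9],[0,0,0]],[[0,0,-0.9],[0,0,0]]])

```text
t: 30.85
eef_pos: [559.2, -176.1, 206.0]
tcp_rot: [3.141, -0.0, 1.776]
ft_force: [0.6, 0.1, 0.2]
opening: 0.724
```

Call:
drive_tool(increments=[[[-0.5,-0.3,-0.5],[0,0,0]],[[-0.9,-0.3,0],[0,0,0]],[[-0.9,-0.3,0],[0,0,0]],[[-0.9,-0.3,0],[0,0,0]],[[-0.9,-0.3,0],[0,0,0]]])

```text
t: 31.27
eef_pos: [540.0, -307.0, 220.1]
tcp_rot: [3.141, 0.001, 1.776]
ft_force: [0.3, -0.3, -0.2]
opening: 0.723
```

Call:
drive_tool(increments=[[[-0.9,-0.3,0],[0,0,0]],[[-0.9,-0.3,0],[0,0,0]],[[-0.9,-0.3,0],[0,0,0]],[[-0.9,-0.3,0],[0,0,0]],[[0,0,0],[0,0,0]]])

```text
t: 31.68
eef_pos: [525.9, -423.2, 219.2]
tcp_rot: [-3.142, 0.001, 1.773]
ft_force: [-0.2, 0.2, -0.1]
opening: 0.724
```

```bash
cat > unw.py <<'E'
from h import *
def unw(p,c,yaw=.079,z=85.):
    th=np.linspace(-.9,.9,720);rr=np.linspace(22,62,200)
    mx=np.zeros((200,720),np.float32);my=mx.copy()
    for i,r in enumerate(rr):
        for j,t in enumerate(th):
            ang=yaw-t;u=proj(p,[c[0]+r*np.cos(ang),c[1]+r*np.sin(ang),z]);mx[i,j],my[i,j]=u
    return cv2.remap(p['pixels'],mx,my,cv2.INTER_CUBIC)
E
python3 - <<'E'
from unw import *
from fit import *
print(env.state()['eef_pos'].round())
ps=[shot('side','s17.png'),shot('top','t17.png')]
ims=[unw(p,(560,-174.)) for p in ps]
cv2.imwrite('pics/u17.png',np.vstack(ims))
a=cv2.resize(ps[0]['pixels'][140:320,220:400],(400,400),interpolation=cv2.INTER_CUBIC)
b=cv2.resize(ps[1]['pixels'][90:250,220:380],(400,400),interpolation=cv2.INTER_CUBIC)
cv2.imwrite('pics/c17.png',np.hstack([a,b]))
obs=collect(1)
for n in ('grill','wheel_top')+tuple(L): print(n,[p.round().tolist() for m,p,w in obs if m==n])
E
```

```text
[ 526. -423.  219.]
grill [[578.0, 3.0, 9.0]]
wheel_top [[562.0, -174.0, 109.0]]
lid_handle [[435.0, -4.0, 99.0]]
lid_front_left [[469.0, 96.0, 77.0], [472.0, 102.0, 73.0]]
lid_front_right [[486.0, -100.0, 73.0], [578.0, 2.0, 8.0]]
lid_rear_left [[662.0, 114.0, 78.0], [660.0, 108.0, 78.0]]
lid_rear_right [[673.0, -84.0, 75.0], [673.0, -87.0, 74.0]]
lid_arms [[430.0, -6.0, 96.0], [680.0, 14.0, 91.0]]
```

View pics/u17.png

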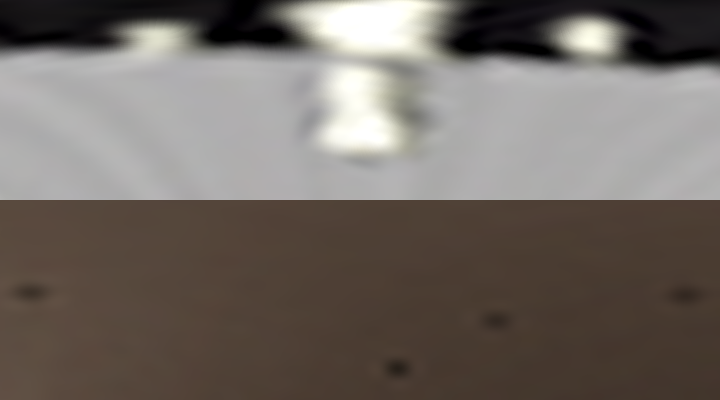

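View pics/c17.png

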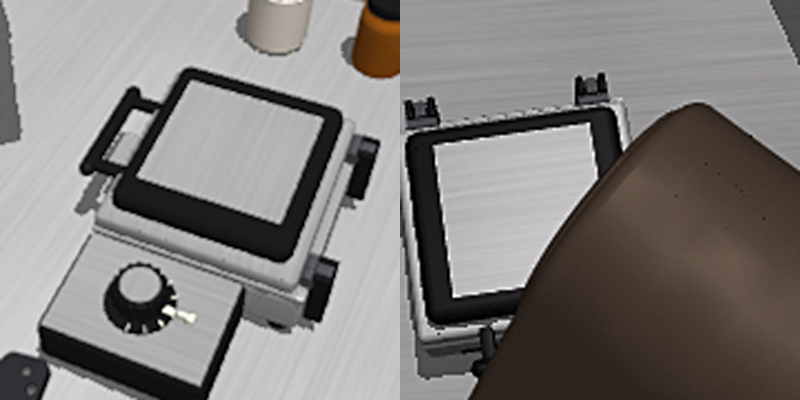

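The wheel is right: in the unwrap the broad rib is at column 363 and the pointer at 362. The network puts the rear-left corner about 3 mm above the rear-right, so I'll zoom in and re-check that corner.

Run:
```python
from fit import *
from h import *
p=shot('side','s18.png')
a=cv2.resize(p['pixels'][180:300,250:400],(800,600),interpolation=cv2.INTER_CUBIC)
cv2.imwrite('pics/c18.png',a)
from go import go; go(647,94,160)
```

```text
t 32.73 pos [ 527.1 -418.9  219.1] rot [ 3.142 -0.     1.776] F [-0.1  0.2  0. ] op 0.73
tool delta mm [477.7 221.8  59.1] rows 18 each [0.885 0.411 0.11 ]
```

View pics/c18.png

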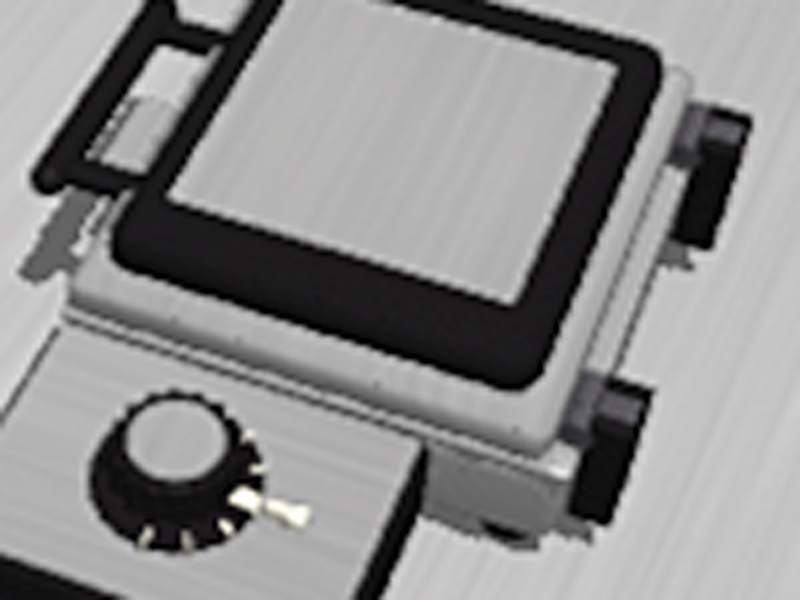

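I have time in hand, so I'll re-probe the rear-left corner gently with the shut fingers.

Call:
drive_tool(increments=[[[0.5,0.2,0],[0,0,0]],[[0.95,0.45,0],[0,0,0]],[[0.95,0.45,0],[0,0,0]],[[0.95,0.45,0],[0,0,0]],[[0.95,0.45,0],[0,0,0]]], jaw=-1)

```text
t: 33.15
eef_pos: [559.6, -278.2, 219.2]
tcp_rot: [3.141, -0.0, 1.776]
ft_force: [0.9, -0.0, 0.5]
opening: 0.434
```

Call:
drive_tool(increments=[[[0.95,0.45,0],[0,0,0]],[[0.95,0.45,0],[0,0,0]],[[0.95,0.45,0],[0,0,0]],[[0.95,0.45,0],[0,0,0]],[[0.95,0.45,0],[0,0,0]]])

```text
t: 33.57
eef_pos: [596.5, -124.7, 219.3]
tcp_rot: [3.141, -0.0, 1.776]
ft_force: [-0.1, 0.4, 0.5]
opening: 0.077
```

Call:
drive_tool(increments=[[[0.95,0.45,0],[0,0,0]],[[0.95,0.45,0],[0,0,0]],[[0.95,0.45,0],[0,0,0]],[[0.95,0.45,0.4],[0,0,0]],[[0.9,0.45,0.6],[0,0,0]]])

```text
t: 33.98
eef_pos: [634.5, 27.2, 190.5]
tcp_rot: [3.138, 0.001, 1.776]
ft_force: [0.9, -0.4, 0.2]
opening: 0.006
```

```bash
python3 go.py 647 94 140
```

```text
t 33.98 pos [634.5  27.2 190.5] rot [3.138e+00 1.000e-03 1.776e+00] F [ 0.9 -0.4  0.2] op 0.01
tool delta mm [62.9 25.7 50.5] rows 3 each [0.699 0.286 0.561]
```

Call:
drive_tool(increments=[[[0.7,0.28,0.4],[0,0,0]],[[0.7,0.28,0.4],[0,0,0]],[[0.5,0.2,0.4],[0,0,0]],[[0,0,0.2],[0,0,0]],[[0,0,0],[0,0,0]]])

```text
t: 34.4
eef_pos: [643.9, 85.9, 145.6]
tcp_rot: [-3.139, -0.0, 1.777]
ft_force: [0.4, 0.6, -0.2]
opening: 0.004
```

```bash
python3 go.py 647 94 133
```

```text
t 34.4 pos [643.9  85.9 145.6] rot [-3.139 -0.     1.777] F [ 0.4  0.6 -0.2] op 0.0
tool delta mm [ 7.3  4.7 12.6] rows 1 each [0.243 0.158 0.419]
```

Call:
drive_tool(increments=[[[0.2,0.1,0.2],[0,0,0]],[[0,0,0.15],[0,0,0]],[[0,0,0],[0,0,0]]])

```text
t: 34.65
eef_pos: [646.3, 91.1, 136.1]
tcp_rot: [-3.141, -0.0, 1.775]
ft_force: [0.1, 0.2, 0.6]
opening: 0.003
```

Call:
drive_tool(increments=[[[0,0,0.06],[0,0,0]],[[0,0,0],[0,0,0]]])

```text
t: 34.82
eef_pos: [646.5, 91.1, 134.9]
tcp_rot: [3.141, -0.0, 1.775]
ft_force: [0.1, -0.6, 0.1]
opening: 0.003
```

Call:
drive_tool(increments=[[[0,0,0.05],[0,0,0]],[[0,0,0],[0,0,0]]])

```text
t: 34.98
eef_pos: [646.4, 91.3, 133.3]
tcp_rot: [3.142, -0.0, 1.775]
ft_force: [0.7, -0.1, 0.6]
opening: 0.004
```

Call:
drive_tool(increments=[[[0,0,0.05],[0,0,0]],[[0,0,0],[0,0,0]]])

```text
t: 35.15
eef_pos: [646.4, 91.5, 131.7]
tcp_rot: [-3.142, -0.0, 1.776]
ft_force: [0.1, -0.6, 0.0]
opening: 0.005
```

Call:
drive_tool(increments=[[[0,0,0.05],[0,0,0]],[[0,0,0],[0,0,0]]])

```text
t: 35.32
eef_pos: [646.4, 91.6, 130.1]
tcp_rot: [-3.141, -0.0, 1.776]
ft_force: [0.1, 0.2, -0.8]
opening: 0.006
```

Call:
drive_tool(increments=[[[0,0,0.04],[0,0,0]],[[0,0,0],[0,0,0]]])

```text
t: 35.48
eef_pos: [646.5, 91.7, 129.7]
tcp_rot: [3.141, 0.0, 1.776]
ft_force: [-1.9, -0.9, 3.8]
opening: 0.003
```

Call:
drive_tool(increments=[[[0,0,0.04],[0,0,0]],[[0,0,0],[0,0,0]]])

```text
t: 35.65
eef_pos: [646.6, 91.7, 129.5]
tcp_rot: [3.14, 0.0, 1.776]
ft_force: [-5.2, 0.5, 13.3]
opening: 0.007
```

Call:
drive_tool(increments=[[[0,0,0.04],[0,0,0]],[[0,0,0],[0,0,0]]])

```text
t: 35.82
eef_pos: [646.7, 91.7, 129.4]
tcp_rot: [3.14, 0.0, 1.776]
ft_force: [-8.6, -1.5, 21.7]
opening: 0.006
```

Still firm at the same height. A last touch, then retract straight up.

Call:
drive_tool(increments=[[[0,0,0.03],[0,0,0]],[[0,0,0],[0,0,0]]])

```text
t: 35.98
eef_pos: [646.7, 91.7, 129.3]
tcp_rot: [3.139, 0.0, 1.776]
ft_force: [-9.9, -0.7, 27.6]
opening: 0.005
```

Call:
drive_tool(increments=[[[0,0,-0.1],[0,0,0]],[[0,0,-0.7],[0,0,0]],[[0,0,-0.9],[0,0,0]],[[0,0,-0.9],[0,0,0]],[[0,0,-0.9],[0,0,0]]])

```text
t: 36.4
eef_pos: [646.3, 91.6, 232.0]
tcp_rot: [-3.141, -0.0, 1.776]
ft_force: [0.3, 0.0, -0.3]
opening: 0.003
```

Call:
drive_tool(increments=[[[0,0,-0.9],[0,0,0]],[[0,0,-0.9],[0,0,0]],[[0,0,0],[0,0,0]],[[0,0,0],[0,0,0]]])

```text
t: 36.73
eef_pos: [646.8, 91.6, 286.2]
tcp_rot: [3.139, 0.0, 1.776]
ft_force: [0.3, -0.3, -0.5]
opening: 0.005
```

Run:
```python
from unw import *
from fit import *
print(env.state()['eef_pos'].round(1),env.state()['ft_force'].round(1))
ps=[shot('side','s19.png'),shot('top','t19.png')]
cv2.imwrite('pics/u19.png',np.vstack([unw(p,(560,-174.)) for p in ps]))
cv2.imwrite('pics/c19.png',cv2.resize(ps[0]['pixels'][60:380,140:440],(600,600)))
obs=collect(1,('mug','jar','mill','dishes','lid_handle'))
for m,p,w in obs: print(m,p.round(),round(w,2))
```

```text
[646.8  91.6 286.2] [ 0.3 -0.3 -0.5]
mug [505. 324.   2.] 0.89
jar [645. 338.   3.] 0.77
mill [ 482. -359.    0.] 0.81
dishes [ 277. -249.   -4.] 0.79
lid_handle [433.  -6.  94.] 0.91
jar [646. 344.  -3.] 0.96
mill [ 481. -358.    3.] 0.87
dishes [ 278. -250.    1.] 0.67
lid_handle [437.  -3.  97.] 0.92
```

View pics/u19.png

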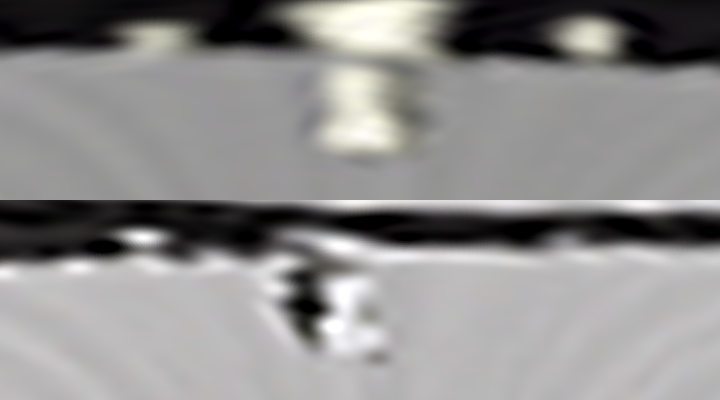

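View pics/c19.png

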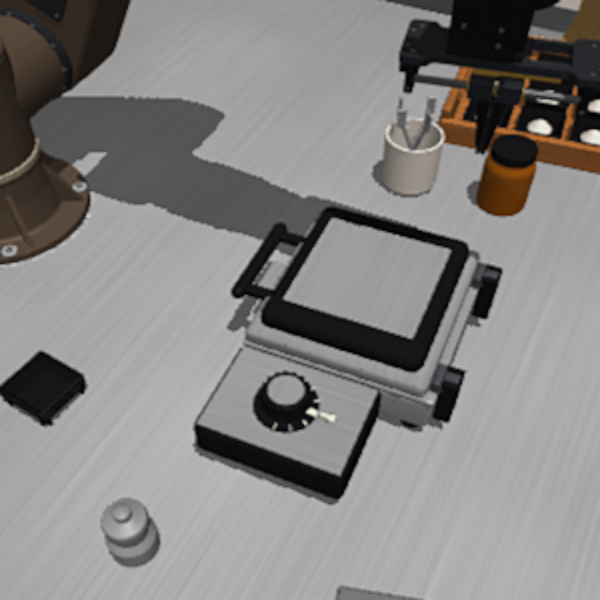

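The side picture shows the lid shut flat, the broad rib at the pointer (unwrap columns 363 and 362) and the bystanders in place. The arm is clear, so I hand in.

```bash
python3 -c "
from cell import env
print(env.job_done())"
```

```text
the job is handed in; nothing more can be done
None
```

I shut the lid, seated it at the rear corners and front, then turned the heat wheel about 1.45 rad clockwise. The job is handed in at about 37 s on the robot's clock, with the arm clear of everything.

**Lid:** I swung it down slowly by the handle and pressed rear left, rear right and front middle, at most about 31 N vertical (33 N in all). All three points seat firmly at the same height, about 129.2 mm on the lid top. I re-probed the rear left after turning the wheel (up to 27.6 N vertical) and it had not moved.

**Wheel:** in the side picture the broad rib stands at the pointer, within about 0.02 rad. The top camera was too coarse to confirm it.

**Bystanders:** the jar, mill and dishes read within about 5 mm of where they started, close to the networks' own error. The mug was found in only one of the two last pictures and read about 4 mm off.

**Checks that disagreed:**
- The networks put the rear left corner 2 to 4 mm higher than the rear right. The press heights differ by at most 0.2 mm, and I saw no gap in the picture, so I took it as network error.
- The rear left sank at only 7 to 8 N, well below the stated 15 to 23 N. The rear right was already down when I reached it.

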